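# Invert the rinse tumbler on the cup dryer and hold its key half-way down

### The arm

A 7-joint arm with a two-finger parallel gripper is mounted at the origin on the work surface. World frame = base frame: x ahead of the robot, y to its left, z up, the work surface at z = 0. Lengths are in m, angles in rad, forces in N, time in s.
With the tool pointing down it reaches from about 0.4 to 0.85 m from the base axis. Payload 10.4 kg.
Tool frame: the origin (TCP) lies at the very end of the fingers, on their centre line; the grasp point (between the pads) lies 19 mm behind it; z points along the fingers, y is the direction in which the jaws open and shut (so a half turn about z gives the same grasp; the last joint's range is limited). The gripper opens to 87 mm and grips with 3 to 60 N. Pads are 19 mm wide; open, the fingers measure 117 mm over their backs; the gripper's body (75 mm by 190 mm) begins 51 mm behind the grasp point.
Start: joints at [1.151, 0.332, -0.065, 1.46, 0.022, 1.35, -0.088], TCP at [0.242, -0.576, 0.199] pointing down, gripper open.
Joint ranges: [-2.6, 2.6], [-0.5, 2.12], [-1.47, 1.34], [0.16, 2.42], [-1.27, 4.41], [0.06, 2.06], [-2.6, 2.6]. Speed limits (rad/s): [2.22, 2.22, 2.79, 2.79, 3.14, 3.14, 3.14].

### API

Orientations are given as a unit quaternion [x, y, z, w].
In Python, from bench import read_state, camera, close_job gives the robot as it stands.
- The arm moves only by the shell command python3 -m inch 'ROWS' [OPENING] [FORCE]. ROWS is JSON, a list of rows, each a list of 6 numbers: the shift along the tool's x, y, z as a fraction of full scale, then the turn, a rotation vector about the tool's x, y, z as a fraction of full scale. In form: [[tx, ty, tz, ax, ay, az], ...]. A call has 1 to 5 rows; each row shifts and turns the commanded pose from where the row before left it, along the tool's axes as they then stand; what a row does not reach is not made up. Full scale, the value 1, is 0.04 m for a shift and 120 degrees for a turn. A row lasts 1/8 s, in which the tool goes at most 62.5 mm and 10.7 degrees, less where a joint would pass 70% of its speed; a pose out of reach is approached as far as the arm can. A call with a number of a shift or a turn outside -1 to 1 is refused whole. A call with a gripper value outside its range is refused whole. OPENING is the opening, from -1 (shut) to 1 (fully open), so that 0 is half open, set as the call begins (- or left out, the last holds). The fingers move at their own pace and stop on an object; FORCE is the grip in N (left out, the last holds). Time passes only in rows, so rows that do not move let the fingers close. It gives the time, the measured TCP pose, the force and the opening at its end, in the units of the state.
- read_state(): the state, without advancing time (a new reading comes with each control period).
- camera(name): name is "scene" or "top"; returns a dict with "img" (400x640x3 uint8, red, green, blue), "depth" (400x640 float32, m along the optical axis (not along the pixel's ray), 0 where there is no reading), "fx", "fy", "cx", "cy" (pixels), "k1" (the pictures are not rectified: a ray, as slopes to the right and down, at radius r is drawn at 1 + k1 r^2 times it, then the intrinsics apply), "position" and "orientation" of the camera in the world. Camera axes: x right, y down, z forward; pixel columns grow to the right and rows downward; lengths in m; the calibration is good to about 2 mm. A picture is of the moment at which its call begins.
- close_job(): hands the job in, once; it reports no verdict.
The state is a dict: "time": time; "joint_positions": joint angles; "joint_vel": joint speeds; "joint_torque": joint torques, N m; "ee_pos": TCP position; "eef_rot": TCP orientation; "ft_force": force on the tool from outside, world axes, zero at the start; "torque": the same for the moment, N m; "width": finger opening in m.
Only numpy, scipy, OpenCV 4.12 (cv2) and the standard library are available. Lean on these libraries where they do the work, as an engineer would, in place of code of your own. Each camera call takes 0.05 s, during which the arm holds its last target.

### The job

Take the coral rinse tumbler lying on its drain rest, turn it upside down and lower it gently over the cup dryer's steel peg until its rim sits on the deck, and let go of it. Then press the dryer's orange spring key half-way down with the fingers (its pale lower band just out of sight, not bottomed), keep it there for at least two seconds, and finish while still holding it at half-way: do not let go of the key. Leave the lens case, nail clipper, hand mirror and ring bowl where they are.

Things in the scene. Friction and masses are not known exactly. Their poses are not given: they have to be found in the camera images.
- cup_center (a point): Centre (on the axis, half-way along) of the coral plastic tumbler: a straight round cup, 50 mm outside diameter, 45 mm inside, 90 mm long, one end open, the other closed by a 4 mm base with a white band around it; about 70 g. Its z axis points along the tumbler's axis from the base to the open mouth. At the start it lies on its side on the rest, its axis about 29 mm above the shelf, the mouth pointing roughly away from the robot (within about 30 degrees of +x).
- rest: Fixed low black rubber drain rest under the lying tumbler, 90 mm along its x axis (the way the tumbler lies), 36 mm wide, 8 mm high: two ribs that keep the tumbler from rolling. Origin at the centre of its underside, on the shelf.
- dock: Fixed white cup dryer: a flat housing 110 mm along its x, 250 mm along its y and 22 mm high (its top is the deck). Origin at the centre of its underside, on the shelf; z up. The peg stands at y = +65 mm, the key at y = -65 mm of this frame. It may stand on the left or the right of the shelf, turned by up to about 12 degrees.
- peg_foot (a point): Foot of the upright steel drying peg, on its axis at the height of the deck (22 mm above the shelf). The peg is 24 mm in diameter and rises 66 mm above the deck, with a tapered tip. A tumbler fully seated upside down on it has its rim on the deck and its centre 45 mm above this point.
- key_top (a point): Centre of the top face of the dryer's spring key (moves with the key): a block 40 mm along the dock's x and 46 mm along its y, which stands 18 mm above the deck (40 mm above the shelf) when released. Its upper 11 mm is orange, its lower 7 mm is a pale band that has just sunk out of sight at half-way.
- key (a joint): Travel of the key in m: 0 released, 0.007 half-way, 0.014 bottomed. It moves straight down; the spring pushes back with 3 N at the start, 5.8 N half-way and 8.6 N at the bottom, and returns it when let go.
- lens_case: Bystander: loose lavender lens case with two screw-top wells, 34 x 68 x 17 mm. Origin at the centre of its underside.
- clipper: Bystander: loose steel nail clipper lying flat, 62 mm long in x, 13 mm wide, about 15 mm high. Origin at the centre of its underside.
- mirror: Bystander: loose teal hand mirror lying flat, 10 mm thick: round head 110 mm across, centred at the origin (underside), handle reaching to y = 150 mm, 18 mm wide.
- ring_bowl: Bystander: loose white ceramic ring bowl, 80 mm across, 32 mm high. Origin at the centre of its underside.
- organiser: Fixed clear acrylic three-tier organiser, 150 mm in x, 180 mm in y, 167 mm high (contents to about 185 mm), on the far right of the shelf. Origin at the centre of its underside. Keep clear of it.
- cup: The same tumbler; this origin is the centre of its base's outer face, same axes.
Things that resemble listed ones, but are neither listed nor needed, are in the scene too. Of the things that look like the cup, the smallest one is meant.

How it is judged:
By the outcome, as a careful person would: the job done as asked, in the order asked, and still so for the second after the job is handed in, while the arm keeps its last pose, push and grip.
It also fails if it takes over 61 s, if anything falls off the work surface, if the arm or the gripper's body presses on something with over 40 N, if the wrist force passes 120 N, or if a joint passes its speed limit or range.

## Working session

There is one attempt and no reset: what is moved stays moved. The work goes in short steps, Python scripts to look and compute and a shell command to move; the robot and the scene stay as the last step left them, time stands still between calls to the robot, and variables do not carry over. Pictures are saved under pics/ and viewed, and the job is handed in when it is done.

```bash
mkdir -p pics; ls; python3 - <<'E'
from bench import read_state, camera
import cv2,numpy as np
s=read_state();print(s)
for n in("scene","top"):
    c=camera(n);cv2.imwrite(f"pics/{n}0.png",c["img"][:,:,::-1]);np.savez(f"{n}0.npz",**c)
    print({k:v for k,v in c.items() if k not in("img","depth")})
E
```

```text
pics
{'time': 0.0, 'joint_positions': array([ 1.15139504,  0.33286982, -0.06468602,  1.46097101,  0.02159562,
        1.34990579, -0.0884933 ]), 'joint_vel': array([ 0.00063926, -0.00105378,  0.00093478,  0.0006315 , -0.00041686,
       -0.00169418, -0.00074702]), 'joint_torque': array([-1.25103801e-03, -6.23261118e+01,  2.41674646e-02, -3.89893878e+01,
       -6.14076946e-02,  3.99526872e-02,  1.55148332e-04]), 'ee_pos': array([ 0.24136028, -0.57604106,  0.19854104]), 'eef_rot': array([ 9.80381413e-01,  1.97108480e-01, -1.77680209e-04, -7.07381027e-04]), 'ft_force': array([0.57773882, 0.59670366, 0.66034876]), 'torque': array([-0.0021518 , -0.02448156,  0.03659671]), 'width': 0.08717776124651783}
{'fx': 512.2478510113332, 'fy': 512.2478510113332, 'cx': 314.08116134787576, 'cy': 203.16012511807338, 'k1': 0.01208103193888313, 'position': array([1.92507343, 0.02764951, 0.92248154]), 'orientation': array([ 0.60450093,  0.63254578, -0.34528306, -0.33947617])}
{'fx': 428.09872835402064, 'fy': 428.09872835402064, 'cx': 316.2350832575147, 'cy': 201.5690061057525, 'k1': 0.02670775997966839, 'position': array([ 0.45090752, -0.02413366,  1.26591543]), 'orientation': array([ 0.71635511, -0.69575762,  0.04056601, -0.03333303])}
```

View pics/scene0.png

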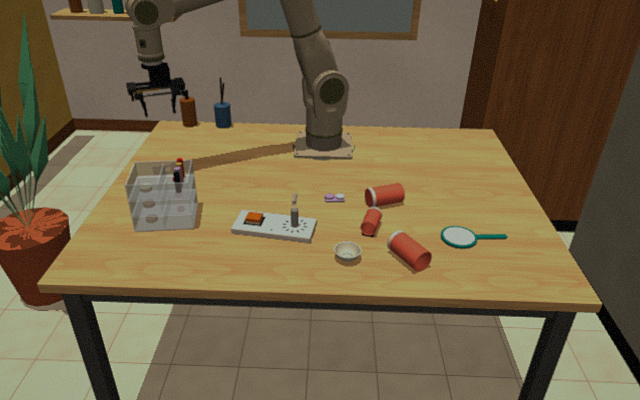

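View pics/top0.png

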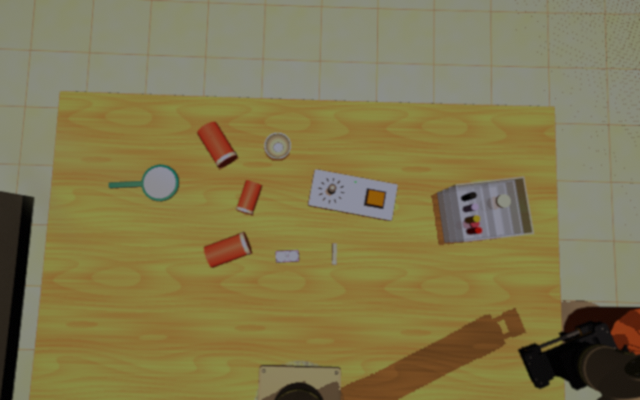

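The scene shows three coral cups, in top-view pixels: (217,144) large, (227,250) large, (249,197) small. The small one fits: it is the smallest, lies on a rest, and its band is toward the robot. The dock is at (352,195), with the peg at (332,188) and the key at (375,198). Next I'll take an enlarged crop to confirm, plus measurements.

```bash
cat > h.py <<'E'
import numpy as np, cv2
from scipy.spatial.transform import Rotation as R
def cloud(c):
    h,w=c["depth"].shape
    u,v=np.meshgrid(np.arange(w),np.arange(h))
    K=np.array([[c["fx"],0,c["cx"]],[0,c["fy"],c["cy"]],[0,0,1.]])
    p=cv2.undistortPoints(np.stack([u,v],-1).reshape(-1,1,2).astype(float),K,np.array([c["k1"],0,0,0,0.])).reshape(h,w,2)
    d=c["depth"][...,None]
    P=np.concatenate([p*d,d],-1)
    W=P@R.from_quat(c["orientation"]).as_matrix().T+c["position"]
    W[c["depth"]<=0]=np.nan
    return W
def proj(c,X):
    P=(np.atleast_2d(X)-c["position"])@R.from_quat(c["orientation"]).as_matrix()
    s=P[:,:2]/P[:,2:]; s=s*(1+c["k1"]*(s**2).sum(1,keepdims=True))
    return s*c["fx"]+[c["cx"],c["cy"]]
E
python3 - <<'E'
from h import *
c=dict(np.load("top0.npz"));W=cloud(c);img=c["img"]
cv2.imwrite("pics/crop0.png",cv2.resize(img[120:280,190:410,::-1],None,fx=3.6,fy=3.6,interpolation=cv2.INTER_CUBIC))
s=dict(np.load("scene0.npz"))
cv2.imwrite("pics/crop1.png",cv2.resize(s["img"][170:280,220:440,::-1],None,fx=3.6,fy=3.6,interpolation=cv2.INTER_CUBIC))
hsv=cv2.cvtColor(img,cv2.COLOR_RGB2HSV).astype(int)
W2=cloud(s);
for n,cc,Wc in(("top",c,W),("scene",s,W2)):
    hs=cv2.cvtColor(cc["img"],cv2.COLOR_RGB2HSV).astype(int)
    m=((hs[...,0]<8)|(hs[...,0]>172))&(hs[...,1]>130)&(hs[...,2]>60)
    k,l,st,ce=cv2.connectedComponentsWithStats(m.astype(np.uint8))
    for i in range(1,k):
        if st[i,4]>60:
            P=Wc[l==i];P=P[~np.isnan(P[:,0])];mu=np.median(P,0);q=P-P.mean(0)
            e,v=np.linalg.eigh(np.cov(q[:,:2].T));a=v[:,1];b=v[:,0];pa=P[:,:2]@a;pb=P[:,:2]@b
            print(n,ce[i].round(),st[i,4],mu.round(3),"zmax",np.percentile(P[:,2],97).round(4),"axis",a.round(3),"L",np.ptp(pa).round(3),np.ptp(pb).round(3))
for (u,v) in[(332,188),(375,198),(325,180),(355,190),(287,256),(334,253),(277,147),(300,320),(160,182),(500,200)]:
    print((u,v),W[v,u].round(4))
E
```

```text
top [220. 138.] 253 [0.754 0.245 0.057] zmax 0.0642 axis [-0.832 -0.555] L 0.102 0.022
top [209. 144.] 234 [0.735 0.279 0.058] zmax 0.0655 axis [-0.837 -0.547] L 0.1 0.023
top [244. 193.] 90 [0.6   0.172 0.048] zmax 0.0548 axis [-0.958  0.286] L 0.076 0.015
top [254. 198.] 146 [0.585 0.144 0.046] zmax 0.0518 axis [-0.954  0.301] L 0.076 0.015
top [476. 227.] 84 [ 0.512 -0.447  0.176] zmax 0.1858 axis [-0.773  0.634] L 0.041 0.026
top [220. 244.] 181 [0.451 0.231 0.057] zmax 0.0639 axis [-0.394  0.919] L 0.098 0.018
top [226. 257.] 255 [0.415 0.213 0.056] zmax 0.0646 axis [-0.35   0.937] L 0.1 0.021
scene [389. 195.] 419 [0.459 0.23  0.047] zmax 0.064 axis [-0.393  0.919] L 0.105 0.058
scene [369. 198.] 90 [0.46  0.164 0.033] zmax 0.0563 axis [-0.937 -0.349] L 0.061 0.008
scene [371. 222.] 341 [0.604 0.162 0.04 ] zmax 0.0532 axis [-0.947  0.321] L 0.086 0.048
scene [410. 252.] 794 [0.764 0.263 0.045] zmax 0.0641 axis [0.615 0.788] L 0.117 0.079
(332, 188) [ 0.6142 -0.0772  0.0853]
(375, 198) [ 0.5956 -0.2046  0.0359]
(325, 180) [ 0.6465 -0.059   0.0196]
(355, 190) [ 0.6187 -0.1474  0.0249]
(287, 256) [0.4213 0.0453 0.0106]
(334, 253) [ 0.4338 -0.0912  0.0099]
(277, 147) [0.7451 0.0874 0.0013]
(300, 320) [0.2396 0.0018 0.0009]
(160, 182) [0.6274 0.4267 0.0076]
(500, 200) [ 0.5894 -0.5255  0.1275]
```

View pics/crop0.png

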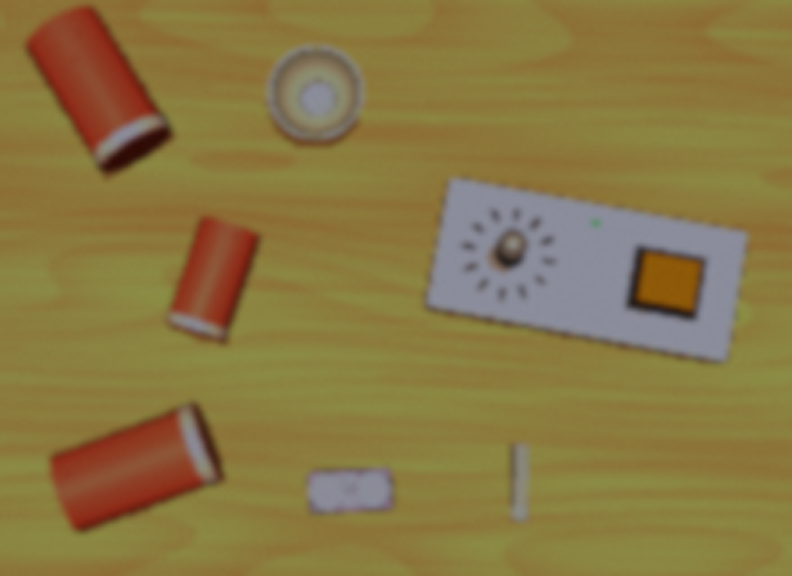

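View pics/crop1.png

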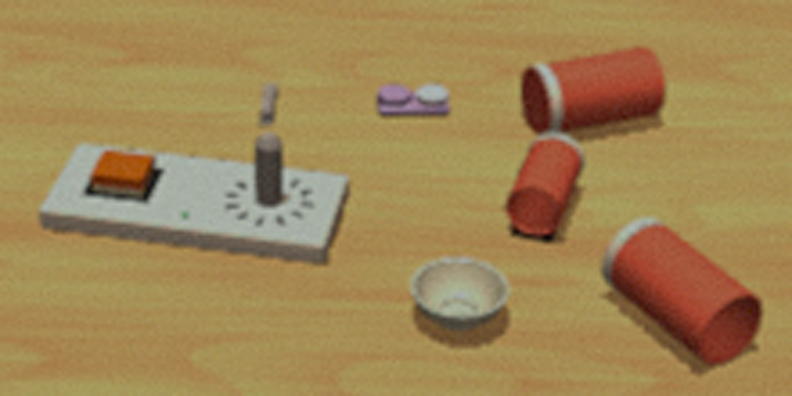

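The crop confirms it: the small cup at (249,197) lies on the black rest, white base band toward the robot and mouth away. Next I'll fit poses to the two point clouds.

```bash
cat > fit.py <<'E'
from h import *
from scipy.optimize import least_squares
T=dict(np.load("top0.npz"));S=dict(np.load("scene0.npz"))
for name,cs in(("top",[T]),("scene",[S]),("both",[T,S])):
    P=np.concatenate([cloud(c).reshape(-1,3) for c in cs]);P=P[~np.isnan(P[:,0])]
    # cup
    Q=P[(np.hypot(P[:,0]-.595,P[:,1]-.16)<.065)&(P[:,2]>.02)]
    def f(p):
        a=np.array([np.cos(p[2]),np.sin(p[2])]);d=Q[:,:2]-p[:2];t=d@a;n=d@[-a[1],a[0]]
        r=np.hypot(n,Q[:,2]-p[3])-.025
        e=np.maximum(abs(t)-.045,0)
        return np.hypot(r,e)
    s=least_squares(f,[.595,.16,-.3,.029],loss='soft_l1',f_scale=.002)
    a=np.array([np.cos(s.x[2]),np.sin(s.x[2])]);t=(Q[:,:2]-s.x[:2])@a
    print(name,"cup",s.x.round(4),np.degrees(s.x[2]).round(1),"t range",np.percentile(t,[1,99]).round(4),len(Q),"med res",np.median(abs(s.fun)).round(4))
    # dock deck
    D=P[(abs(P[:,0]-.61)<.1)&(abs(P[:,1]+.14)<.16)&(abs(P[:,2]-.022)<.006)]
    if len(D)>50:
        rect=cv2.minAreaRect(D[:,:2].astype(np.float32));print(name,"dock",rect,"z",np.median(D[:,2]))
    K=P[(np.hypot(P[:,0]-.596,P[:,1]+.205)<.04)&(P[:,2]>.033)&(P[:,2]<.048)]
    print("key",len(K),K.mean(0).round(4),np.ptp(K,axis=0).round(3))
    G=P[(np.hypot(P[:,0]-.61,P[:,1]+.078)<.03)&(P[:,2]>.04)]
    if len(G)>8:
        g=least_squares(lambda p:np.hypot(G[:,0]-p[0],G[:,1]-p[1])-.012,[.61,-.078],loss='soft_l1',f_scale=.002);print("peg",len(G),g.x.round(4),G[:,2].max())
# big cups
E
python3 fit.py
```

```text
top cup [ 0.5885  0.161  -0.2831  0.0277] -16.2 t range [-0.0445  0.0442] 552 med res 0.0012
top dock ((0.6067062020301819, -0.14196757972240448), (0.24977566301822662, 0.11036476492881775), 81.04376983642578) z 0.020985030554272477
key 225 [ 0.5964 -0.2056  0.0391] [0.043 0.049 0.013]
peg 70 [ 0.6184 -0.0776] 0.0905329853521113
scene cup [ 0.593   0.1657 -0.2674  0.0267] -15.3 t range [-0.0441  0.0453] 284 med res 0.0013
scene dock ((0.6109544038772583, -0.1358797252178192), (0.25130319595336914, 0.1166551485657692), 80.51889038085938) z 0.019926640501797377
key 125 [ 0.6012 -0.2006  0.0375] [0.056 0.05  0.01 ]
peg 115 [ 0.6182 -0.0721] 0.09048780626454045
both cup [ 0.5903  0.1623 -0.2645  0.0278] -15.2 t range [-0.0458  0.0453] 836 med res 0.0018
both dock ((0.6104036569595337, -0.13893821835517883), (0.2568444609642029, 0.11699924618005753), 80.9542236328125) z 0.02062792693032306
key 350 [ 0.5981 -0.2038  0.0386] [0.056 0.056 0.013]
peg 185 [ 0.6183 -0.0728] 0.0905329853521113
```

```bash
cat > clr.py <<'E'
from h import *
T=dict(np.load("top0.npz"));S=dict(np.load("scene0.npz"))
P=np.concatenate([cloud(c).reshape(-1,3) for c in(T,S)]);P=P[~np.isnan(P[:,0])]
P=P[(P[:,2]<.3)&(P[:,0]>.33)&(P[:,0]<.9)&(abs(P[:,1])<.4)]
def frame(az,th,ysign=1):
    z=np.array([np.cos(az)*np.cos(th),np.sin(az)*np.cos(th),-np.sin(th)])
    y=ysign*np.array([-np.sin(az),np.cos(az),0]);x=np.cross(y,z);return np.stack([x,y,z],1)
if __name__=="__main__":
  az=np.radians(-16)
  for th in(35,40,45,50):
    for g in(0,.01,.015):
      M=frame(az,np.radians(th));gp=np.array([.5905,.163,.029])+g*np.array([np.cos(az),np.sin(az),0])
      q=(P-gp)@M
      b=q[(q[:,2]<-.051)&(q[:,2]>-.25)&(abs(q[:,1])<.1)]
      print(th,g,"min |x| in body",abs(b[:,0]).min().round(4),"TCP",(gp+.019*M[:,2]).round(4), "quat",R.from_matrix(M).as_quat().round(4))
E
python3 clr.py
```

```text
35 0 min |x| in body 0.005 TCP [0.6055 0.1587 0.0181] quat [ 0.1234  0.8784 -0.0643  0.4573]
35 0.01 min |x| in body 0.0015 TCP [0.6151 0.156  0.0181] quat [ 0.1234  0.8784 -0.0643  0.4573]
35 0.015 min |x| in body 0.0038 TCP [0.6199 0.1546 0.0181] quat [ 0.1234  0.8784 -0.0643  0.4573]
40 0 min |x| in body 0.045 TCP [0.6045 0.159  0.0168] quat [ 0.1261  0.8975 -0.0588  0.4185]
40 0.01 min |x| in body 0.006 TCP [0.6141 0.1562 0.0168] quat [ 0.1261  0.8975 -0.0588  0.4185]
40 0.015 min |x| in body 0.0093 TCP [0.6189 0.1549 0.0168] quat [ 0.1261  0.8975 -0.0588  0.4185]
45 0 min |x| in body 0.0539 TCP [0.6034 0.1593 0.0156] quat [ 0.1286  0.9149 -0.0533  0.379 ]
45 0.01 min |x| in body 0.0111 TCP [0.613  0.1565 0.0156] quat [ 0.1286  0.9149 -0.0533  0.379 ]
45 0.015 min |x| in body 0.0141 TCP [0.6178 0.1552 0.0156] quat [ 0.1286  0.9149 -0.0533  0.379 ]
50 0 min |x| in body 0.0622 TCP [0.6022 0.1596 0.0144] quat [ 0.1308  0.9305 -0.0476  0.3387]
50 0.01 min |x| in body 0.0199 TCP [0.6119 0.1569 0.0144] quat [ 0.1308  0.9305 -0.0476  0.3387]
50 0.015 min |x| in body 0.0188 TCP [0.6167 0.1555 0.0144] quat [ 0.1308  0.9305 -0.0476  0.3387]
```

```bash
cat > g.py <<'E'
import sys
from h import *; from clr import frame
from bench import read_state
a=[float(v) for v in sys.argv[1:]]
s=read_state();Rc=R.from_quat(s["eef_rot"]);
print("t",round(s["time"],2),"pos",s["ee_pos"].round(4),"z",Rc.as_matrix()[:,2].round(3),"y",Rc.as_matrix()[:,1].round(3),"F",s["ft_force"].round(2),"w",round(s["width"],4));print("q",s["joint_positions"].round(2))
if a:
    p=np.array(a[:3])
    d=p-s["ee_pos"];sh=Rc.as_matrix().T@d/.04
    print("shift tool units",sh.round(3),"dist",np.linalg.norm(d).round(4))
    if len(a)>3:
        M=frame(np.radians(a[3]),np.radians(a[4]),a[5]);rv=(Rc.inv()*R.from_matrix(M)).as_rotvec()
        print("rot units",(np.degrees(rv)/120).round(4),"deg",np.degrees(np.linalg.norm(rv)).round(2),"rows",np.degrees(np.linalg.norm(rv))/10.7)
        print("shift in target frame",(M.T@d/.04).round(3))
E
sed -i 's/^T=dict/T=dict/' clr.py
python3 g.py 0.45 0.0 0.32
```

```text
t 0.1 pos [ 0.2414 -0.5761  0.1987] z [-0.     0.001 -1.   ] y [ 0.386 -0.922 -0.001] F [-0.19 -0.48 -0.25] w 0.0868
q [ 1.15  0.33 -0.06  1.46  0.02  1.35 -0.09]
shift tool units [ 10.376 -11.272  -3.02 ] dist 0.6246
```

```bash
python3 -m inch '[[0,0,-0.9,0,0,0],[0,0,-0.9,0,0,0],[0,0,-0.9,0,0,0],[0,0,-0.6,0,0,0],[0,0,0,0,0,0]]' 1 20; python3 g.py 0.45 0.0 0.32 -16 90 1
```

```text
time: 0.72
ee_pos: [0.2418, -0.577, 0.3329]
eef_rot: [0.98, 0.197, 0.0, 0.001]
ft_force: [-0.3, -0.4, -0.4]
width: 0.0873
t 0.72 pos [ 0.2418 -0.577   0.3329] z [ 0.001 -0.003 -1.   ] y [ 0.386 -0.922  0.003] F [-0.27 -0.41 -0.41] w 0.0873
q [ 1.14  0.3  -0.06  1.22  0.02  1.61 -0.08]
shift tool units [ 10.375 -11.295   0.293] dist 0.6136
rot units [ 7.0000e-04  1.7000e-03 -1.1772e+00] deg 141.27 rows 13.20260029344368
shift in target frame [-1.027 15.301  0.323]
```

```bash
python3 -m inch '[[0.67,-0.73,0,0,0,0],[0.67,-0.73,0,0,0,0],[0.67,-0.73,0,0,0,0],[0.67,-0.73,0,0,0,0],[0.67,-0.73,0,0,0,0]]';python3 -m inch '[[0.67,-0.73,0,0,0,0],[0.67,-0.73,0,0,0,0],[0.67,-0.73,0,0,0,0],[0,0,0,0,0,-0.085],[0,0,0,0,0,-0.085]]';  python3 g.py 0.45 0.0 0.32 -16 90 1
```

```text
time: 1.35
ee_pos: [0.3087, -0.3884, 0.3299]
eef_rot: [0.98, 0.197, -0.0, -0.001]
ft_force: [-0.3, -1.2, 0.6]
width: 0.0872
time: 1.98
ee_pos: [0.3487, -0.2775, 0.3301]
eef_rot: [0.929, 0.371, -0.001, -0.001]
ft_force: [0.6, 0.5, -0.4]
width: 0.087
t 1.98 pos [ 0.3487 -0.2775  0.3301] z [-0.001  0.001 -1.   ] y [ 0.689 -0.725 -0.002] F [ 0.63  0.51 -0.4 ] w 0.087
q [ 0.87 -0.09 -0.28  1.66 -0.02  1.57 -0.21]
shift tool units [ 6.613 -3.288  0.253] dist 0.2956
rot units [-7.000e-04 -6.000e-04 -1.004e+00] deg 120.49 rows 11.260322184988375
shift in target frame [-0.521  7.366  0.251]
```

```bash
python3 -m inch '[[0.9,-0.4,0,0,0,0],[0.9,-0.4,0,0,0,0],[0.9,-0.4,0,0,0,0],[0.9,-0.4,0,0,0,0],[0.9,-0.4,0,0,0,0]]';python3 -m inch '[[0,0,0,0,0,-0.085],[0,0,0,0,0,-0.085],[0,0,0,0,0,-0.085],[0,0,0,0,0,-0.085],[0,0,0,0,0,-0.085]]';  python3 g.py 0.5 0.1 0.28 -16 90 1
```

```text
time: 2.6
ee_pos: [0.4255, -0.0954, 0.33]
eef_rot: [0.93, 0.367, -0.001, -0.0]
ft_force: [1.0, -0.4, -0.3]
width: 0.087
time: 3.22
ee_pos: [0.4252, -0.0967, 0.3299]
eef_rot: [0.679, 0.734, -0.0, -0.001]
ft_force: [-1.4, -0.1, -0.0]
width: 0.087
t 3.23 pos [ 0.4252 -0.0967  0.3299] z [-0.002  0.001 -1.   ] y [ 0.997  0.078 -0.002] F [-1.42 -0.13 -0.  ] w 0.087
q [ 0.65 -0.11 -0.47  1.67 -0.05  1.57  0.25]
shift tool units [4.755 2.25  1.247] dist 0.2163
rot units [-0.0006 -0.0008 -0.5794] deg 69.53 rows 6.4983826168917265
shift in target frame [-0.443  5.242  1.248]
```

```bash
python3 -m inch '[[0.84,0.43,0,0,0,0],[0.84,0.43,0,0,0,0],[0.84,0.43,0,0,0,0],[0.84,0.43,0,0,0,0],[0.84,0.43,0,0,0,0]]';python3 -m inch '[[0,0,0,0,0,-0.085],[0,0,0,0,0,-0.085],[0,0,0,0,0,-0.085],[0,0,0,0,0,-0.085],[0,0,0,0,0,-0.085]]';  python3 g.py 0.5 0.1 0.28 -16 45 1
```

```text
time: 3.85
ee_pos: [0.4993, 0.078, 0.33]
eef_rot: [0.681, 0.732, -0.001, -0.0]
ft_force: [-0.2, -0.6, -0.6]
width: 0.0873
time: 4.47
ee_pos: [0.4989, 0.077, 0.3299]
eef_rot: [0.297, 0.955, -0.0, -0.001]
ft_force: [0.3, 0.4, 0.2]
width: 0.087
t 4.47 pos [0.4989 0.077  0.3299] z [-0.002 -0.    -1.   ] y [ 0.567  0.824 -0.001] F [0.34 0.39 0.17] w 0.087
q [ 0.47  0.08 -0.75  1.51  0.05  1.57  0.69]
shift tool units [0.301 0.492 1.247] dist 0.055
rot units [-0.061  -0.3724 -0.1461] deg 48.56 rows 4.538769554432649
shift in target frame [0.975 0.561 0.789]
```

```bash
python3 -m inch '[[0,0,0,-0.0122,-0.0745,-0.0292],[0,0,0,-0.0122,-0.0745,-0.0292],[0,0,0,-0.0122,-0.0745,-0.0292],[0,0,0,-0.0122,-0.0745,-0.0292],[0,0,0,-0.0122,-0.0745,-0.0292]]';  python3 g.py 0.545 0.175 0.15 -16 45 1
```

```text
time: 5.1
ee_pos: [0.4966, 0.0708, 0.3313]
eef_rot: [0.153, 0.924, -0.056, 0.346]
ft_force: [-1.5, -1.9, 1.0]
width: 0.087
t 5.1 pos [0.4966 0.0708 0.3313] z [ 0.623 -0.21  -0.754] y [0.322 0.947 0.002] F [-1.5  -1.88  1.05] w 0.087
q [ 0.25 -0.49 -0.63  2.08  0.22  0.92  0.76]
shift tool units [2.753 2.846 3.622] dist 0.2146
rot units [-0.0153 -0.0325 -0.0177] deg 4.81 rows 0.44953809996756966
shift in target frame [2.891 2.836 3.52 ]
```

```bash
python3 g.py 0.598 0.161 0.2 -16 45 1
```

```text
t 5.1 pos [0.4966 0.0708 0.3313] z [ 0.623 -0.21  -0.754] y [0.322 0.947 0.002] F [-1.5  -1.88  1.05] w 0.087
q [ 0.25 -0.49 -0.63  2.08  0.22  0.92  0.76]
shift tool units [0.901 2.944 3.579] dist 0.1888
rot units [-0.0153 -0.0325 -0.0177] deg 4.81 rows 0.44953809996756966
shift in target frame [1.038 2.865 3.605]
```

```bash
python3 -m inch '[[0.18,0.6,0.72,0,0,0],[0.18,0.6,0.72,0,0,0],[0.18,0.6,0.72,0,0,0],[0.18,0.6,0.72,0,0,0],[0.18,0.6,0.72,0,0,0]]';  python3 g.py 0.598 0.161 0.12 -16 45 1
```

```text
time: 5.72
ee_pos: [0.5995, 0.1659, 0.1985]
eef_rot: [0.153, 0.925, -0.055, 0.344]
ft_force: [0.8, -1.5, -0.4]
width: 0.0872
t 5.72 pos [0.5995 0.1659 0.1985] z [ 0.62  -0.206 -0.757] y [0.32  0.947 0.004] F [ 0.77 -1.53 -0.42] w 0.0872
q [ 0.49  0.12 -1.21  1.99  0.94  0.92  0.02]
shift tool units [ 1.279 -0.136  1.488] dist 0.0787
rot units [-0.0137 -0.0349 -0.0178] deg 4.98 rows 0.4655809372716797
shift in target frame [ 1.39  -0.128  1.387]
```

```bash
python3 -m inch '[[0,0,0,-0.0137,-0.0349,-0.0178],[0.7,-0.08,0.7,0,0,0],[0.7,-0.08,0.7,0,0,0],[0,0,0,0,0,0]]';  python3 g.py 0.5967 0.1612 0.0156 -16 45 1; python3 - <<'E'
from h import *; from bench import camera
for n in("scene","top"):
    c=camera(n);np.savez(f"{n}1.npz",**c)
    a,b,d,e=(150,290,300,520) if n=="scene" else (110,290,170,400)
    cv2.imwrite(f"pics/{n}1.png",cv2.resize(c["img"][a:b,d:e,::-1],None,fx=3,fy=3,interpolation=cv2.INTER_CUBIC))
E
```

```text
time: 6.22
ee_pos: [0.5949, 0.159, 0.1159]
eef_rot: [0.127, 0.917, -0.054, 0.375]
ft_force: [-0.8, 0.5, -0.5]
width: 0.0871
t 6.22 pos [0.5949 0.159  0.1159] z [ 0.674 -0.195 -0.713] y [ 0.274  0.962 -0.003] F [-0.75  0.46 -0.5 ] w 0.0871
q [ 0.37  0.26 -1.14  2.15  1.31  0.89 -0.31]
shift tool units [1.738 0.074 1.808] dist 0.1004
rot units [-0.0006 -0.0039  0.0017] deg 0.52 rows 0.04840783230296092
shift in target frame [1.753 0.065 1.794]
```

View pics/scene1.png

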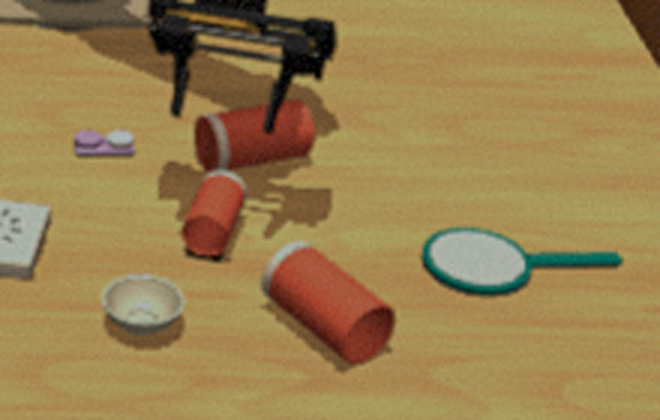

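View pics/top1.png

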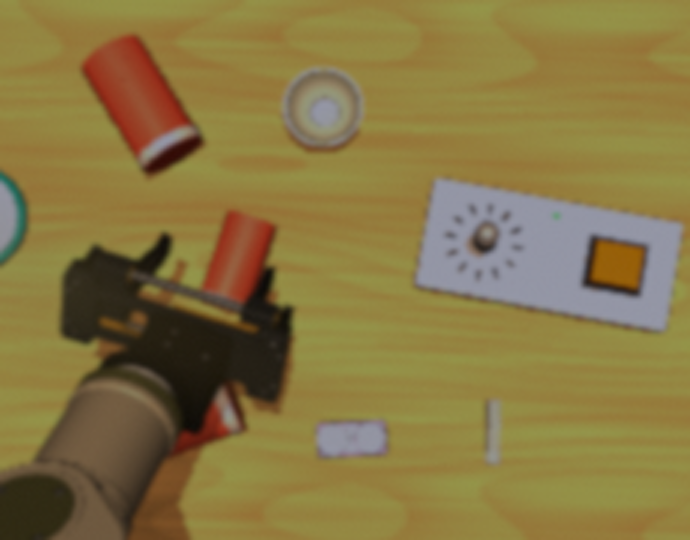

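```bash
python3 -m inch '[[0.4,0.02,0.4,0,-0.002,0.001],[0.4,0.02,0.4,0,-0.002,0.001],[0.4,0.02,0.4,0,0,0],[0,0,0,0,0,0]]';  python3 g.py 0.5967 0.1612 0.0156 -16 45 1; python3 - <<'E'
from h import *; from bench import camera
c=camera("scene");a,b,d,e=(150,260,330,450)
A=cv2.resize(c["img"][a:b,d:e,::-1],None,fx=3.3,fy=3.3,interpolation=cv2.INTER_CUBIC)
c=camera("top");a,b,d,e=(140,250,190,310)
B=cv2.resize(c["img"][a:b,d:e,::-1],None,fx=3.3,fy=3.3,interpolation=cv2.INTER_CUBIC)
cv2.imwrite("pics/pre2.png",np.hstack([A,B]))
E
```

```text
time: 6.82
ee_pos: [0.5985, 0.1622, 0.0531]
eef_rot: [0.13, 0.913, -0.053, 0.382]
ft_force: [0.6, -0.1, 0.1]
width: 0.0871
t 6.83 pos [0.5985 0.1622 0.0531] z [ 0.684 -0.196 -0.702] y [0.278 0.961 0.003] F [ 0.61 -0.08  0.14] w 0.0871
q [ 0.24  0.43 -1.04  2.18  1.55  0.96 -0.53]
shift tool units [ 0.694 -0.04   0.633] dist 0.0376
rot units [-0.      0.0033 -0.0018] deg 0.45 rows 0.04238738967810364
shift in target frame [ 0.689 -0.037  0.637]
```

View pics/pre2.png

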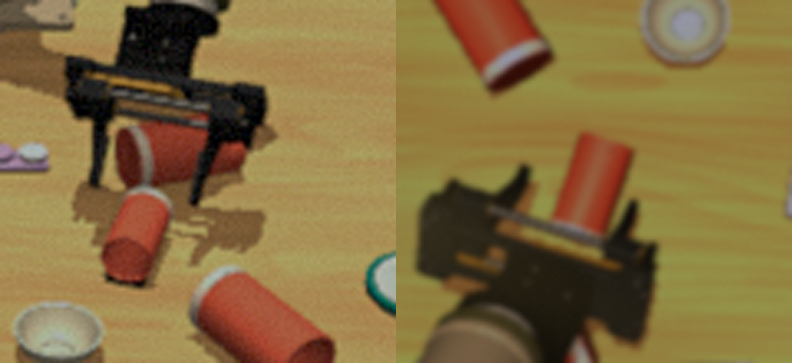

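```bash
cat > tip.py <<'E'
from h import *; from bench import camera,read_state
s=read_state();M=R.from_quat(s["eef_rot"]).as_matrix()
for n in("top","scene"):
    c=camera(n);W=cloud(c).reshape(-1,3);q=(W-s["ee_pos"])@M
    dark=c["img"].reshape(-1,3).max(1)<60
    k=dark&(abs(q[:,1])<.07)&(abs(q[:,0])<.025)&(q[:,2]<.01)&(q[:,2]>-.035)
    for sg in(1,-1):
        a=q[k&(q[:,1]*sg>.03)];print(n,sg,len(a),a.mean(0).round(4) if len(a) else"", np.percentile(a[:,1],[5,95]).round(4) if len(a) else "",a[:,2].max().round(4) if len(a) else "")
    red=(c["img"].reshape(-1,3)[:,0]>90)&(c["img"].reshape(-1,3)[:,1]<70)
    k=red&(abs(q[:,1])<.04)&(W[:,2]<.06)&(np.hypot(W[:,0]-.59,W[:,1]-.163)<.06)
    a=q[k];print(n,"cup",len(a),np.percentile(a[:,1],[3,97]).round(4),np.median(a[:,1]).round(4))
E
python3 tip.py
```

```text
top 1 5 [-0.006   0.0438 -0.0316] [0.0412 0.046 ] -0.0269
top -1 5 [-0.0075 -0.0509 -0.0306] [-0.0544 -0.0481] -0.0275
top cup 280 [-0.029   0.0157] -0.0177
scene 1 14 [-0.008   0.0506 -0.0279] [0.0477 0.0538] -0.0212
scene -1 14 [-0.007  -0.0452 -0.029 ] [-0.049  -0.0414] -0.0215
scene cup 224 [-0.0212  0.0249] -0.001
```

Both cameras are biased in opposite senses (top −3.5 mm, scene +2.7 mm against the TCP), so their average holds and the fingers straddle the cup. I'll descend and close.

```bash
python3 -m inch '[[0.35,0,0.32,0,0.002,0],[0.34,0,0.31,0,0.001,0],[0,0,0,0,0,0],[0,0,0,0,0,0]]';  python3 g.py 0.5967 0.1615 0.0156 -16 45 1; python3 tip.py
```

```text
time: 7.52
ee_pos: [0.5976, 0.1629, 0.0166]
eef_rot: [0.13, 0.914, -0.052, 0.38]
ft_force: [-0.3, -0.8, -0.5]
width: 0.0869
t 7.53 pos [0.5976 0.1629 0.0166] z [ 0.681 -0.195 -0.706] y [0.278 0.96  0.003] F [-0.31 -0.76 -0.55] w 0.0869
q [ 0.19  0.52 -0.98  2.19  1.65  0.99 -0.62]
shift tool units [ 0.024 -0.04   0.009] dist 0.0019
rot units [ 0.0003  0.0011 -0.0021] deg 0.28 rows 0.026600114535599063
shift in target frame [ 0.025 -0.04   0.009]
top 1 5 [-0.0083  0.0438 -0.0308] [0.0406 0.0475] -0.0274
top -1 3 [-0.0097 -0.051  -0.0314] [-0.0524 -0.0497] -0.0266
top cup 275 [-0.0288  0.0158] -0.0171
scene 1 13 [-0.0068  0.0506 -0.0278] [0.0473 0.0538] -0.0198
scene -1 13 [-0.0096 -0.0447 -0.0279] [-0.048  -0.0413] -0.0214
scene cup 226 [-0.0207  0.0251] 0.0004
```

```bash
python3 -m inch '[[0,-0.04,0,0,0,0],[0,0,0,0,0,0],[0,0,0,0,0,0],[0,0,0,0,0,0],[0,0,0,0,0,0]]' -1 20;python3 -m inch '[[0,0,0,0,0,0],[0,0,0,0,0,0]]'; python3 g.py; python3 - <<'E'
from h import *; from bench import camera
c=camera("scene");a,b,d,e=(150,260,330,450)
A=cv2.resize(c["img"][a:b,d:e,::-1],None,fx=3.3,fy=3.3,interpolation=cv2.INTER_CUBIC)
c=camera("top");a,b,d,e=(140,250,190,310)
B=cv2.resize(c["img"][a:b,d:e,::-1],None,fx=3.3,fy=3.3,interpolation=cv2.INTER_CUBIC)
cv2.imwrite("pics/grip3.png",np.hstack([A,B]))
E
```

```text
time: 8.25
ee_pos: [0.5966, 0.1615, 0.0153]
eef_rot: [0.13, 0.914, -0.052, 0.38]
ft_force: [0.6, 0.8, -0.6]
width: 0.0495
time: 8.5
ee_pos: [0.5966, 0.1615, 0.0153]
eef_rot: [0.13, 0.914, -0.052, 0.38]
ft_force: [0.1, 2.4, -0.1]
width: 0.0493
t 8.5 pos [0.5966 0.1615 0.0153] z [ 0.681 -0.194 -0.706] y [0.278 0.961 0.003] F [ 0.07  2.37 -0.06] w 0.0493
q [ 0.2   0.52 -0.98  2.19  1.65  0.99 -0.62]
```

View pics/grip3.png

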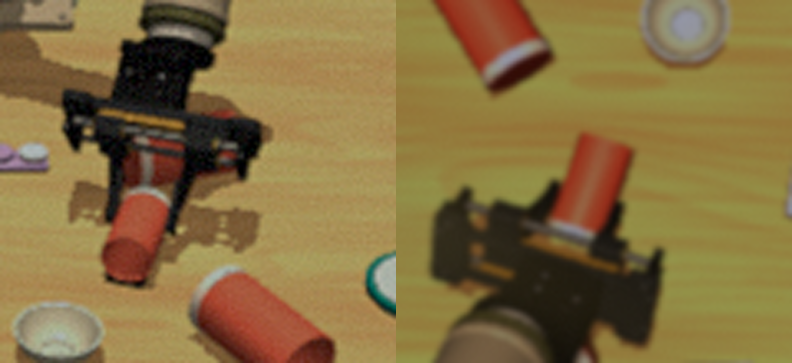

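Gripped: the fingers hold the cup's sides at 49 mm opening, near the base end. Lifting.

```bash
python3 -m inch '[[-0.3,0,-0.3,0,0,0],[-0.6,0,-0.6,0,0,0],[-0.6,0,-0.6,0,0,0],[-0.6,0,-0.6,0,0,0],[-0.6,0,-0.6,0,0,0]]';python3 -m inch '[[-0.6,0,-0.6,0,0,0],[0,0,0,0,0,0]]'; python3 g.py 0.6 0.05 0.2 -16 45 -1
```

```text
time: 9.22
ee_pos: [0.5959, 0.1602, 0.1685]
eef_rot: [0.13, 0.915, -0.053, 0.379]
ft_force: [0.4, -1.1, 0.5]
width: 0.0498
time: 9.48
ee_pos: [0.5971, 0.1606, 0.2048]
eef_rot: [0.131, 0.913, -0.053, 0.382]
ft_force: [0.6, -0.8, -0.5]
width: 0.0495
t 9.47 pos [0.5971 0.1606 0.2048] z [ 0.683 -0.196 -0.703] y [0.279 0.96  0.003] F [ 0.63 -0.77 -0.54] w 0.0495
q [ 0.54  0.03 -1.23  2.07  0.98  0.82 -0.01]
shift tool units [-0.514 -2.635  0.676] dist 0.1107
rot units [4.1000e-03 3.0000e-04 1.4975e+00] deg 179.7 rows 16.79467945038638
shift in target frame [0.504 2.637 0.672]
```

```bash
python3 g.py 0.6 -0.04 0.25;  python3 -m inch '[[-0.12,-0.95,0,0,0,0],[-0.12,-0.95,0,0,0,0],[-0.12,-0.95,0,0,0,0],[-0.12,-0.95,0,0,0,0],[-0.12,-0.95,0,0,0,0]]'; python3 g.py 0.6 -0.06 0.25 -16 45 -1
```

```text
t 9.47 pos [0.5971 0.1606 0.2048] z [ 0.683 -0.196 -0.703] y [0.279 0.96  0.003] F [ 0.63 -0.77 -0.54] w 0.0495
q [ 0.54  0.03 -1.23  2.07  0.98  0.82 -0.01]
shift tool units [-1.85  -4.791  0.238] dist 0.2056
time: 10.1
ee_pos: [0.5581, -0.0285, 0.2164]
eef_rot: [0.131, 0.915, -0.053, 0.378]
ft_force: [0.5, 0.3, -1.6]
width: 0.0496
t 10.1 pos [ 0.5581 -0.0285  0.2164] z [ 0.678 -0.196 -0.709] y [0.279 0.96  0.002] F [ 0.49  0.25 -1.59] w 0.0496
q [ 0.44 -0.34 -0.61  2.29  0.35  0.45  0.81]
shift tool units [-1.461 -0.463  0.269] dist 0.0623
rot units [-1.600e-03  1.100e-03  1.498e+00] deg 179.76 rows 16.800076113606032
shift in target frame [1.459 0.469 0.271]
```

```bash
python3 -m inch '[[-0.7,-0.1,0.6,0,0,0],[-0.5,0,0.4,0,0,0],[0,0,0,0,0,0.085],[0,0,0,0,0,0.085],[0,0,0,0,0,0.085]]'; python3 g.py 0.6 -0.06 0.25 -16 45 -1
```

```text
time: 10.72
ee_pos: [0.617, -0.0482, 0.2214]
eef_rot: [0.37, 0.847, 0.05, 0.378]
ft_force: [-0.6, 0.8, -1.7]
width: 0.0498
t 10.72 pos [ 0.617  -0.0482  0.2214] z [ 0.677 -0.195 -0.709] y [0.589 0.721 0.364] F [-0.59  0.83 -1.71] w 0.0498
q [ 0.63 -0.19 -0.74  2.17  0.43  0.42  0.27]
shift tool units [-0.44  -0.203 -0.738] dist 0.0353
rot units [-1.9000e-03  1.2000e-03  1.2402e+00] deg 148.83 rows 13.90892303945088
shift in target frame [ 0.274  0.401 -0.738]
```

```bash
python3 -m inch '[[0,0,0,0,0,0.085],[0,0,0,0,0,0.085],[0,0,0,0,0,0.085],[0,0,0,0,0,0.085],[0,0,0,0,0,0.085]]';python3 -m inch '[[0,0,0,0,0,0.085],[0,0,0,0,0,0.085],[0,0,0,0,0,0.085],[0,0,0,0,0,0.085],[0,0,0,0,0,0]]'; python3 g.py 0.6 -0.06 0.25 -16 45 -1
```

```text
time: 11.35
ee_pos: [0.617, -0.0481, 0.2217]
eef_rot: [0.699, 0.605, 0.208, 0.32]
ft_force: [-0.8, 0.8, -0.9]
width: 0.0497
time: 11.98
ee_pos: [0.6172, -0.0484, 0.2224]
eef_rot: [0.865, 0.326, 0.306, 0.229]
ft_force: [-0.3, -0.8, -0.8]
width: 0.0497
t 11.97 pos [ 0.6172 -0.0484  0.2224] z [ 0.678 -0.195 -0.708] y [ 0.425 -0.682  0.595] F [-0.3  -0.81 -0.78] w 0.0497
q [ 1.   -0.25 -1.04  2.15  0.15  0.38 -1.07]
shift tool units [-0.201  0.427 -0.724] dist 0.0346
rot units [-0.      0.001   0.4783] deg 57.4 rows 5.364176786075037
shift in target frame [ 0.252  0.398 -0.724]
```

```bash
python3 -m inch '[[0,0,0,0,0,0.08],[0,0,0,0,0,0.08],[0,0,0,0,0,0.08],[0,0,0,0,0,0.08],[0,0,0,0,0,0.08]]';python3 -m inch '[[0,0,0,0,0,0.078],[0,0,0,0,0,0]]'; python3 g.py 0.6 -0.06 0.25 -16 45 -1;  python3 - <<'E'
from h import *; from bench import camera
c=camera("scene");np.savez("scene4.npz",**c);a,b,d,e=(130,260,230,370)
A=cv2.resize(c["img"][a:b,d:e,::-1],None,fx=2.8,fy=2.8,interpolation=cv2.INTER_CUBIC)
c=camera("top");np.savez("top4.npz",**c);a,b,d,e=(130,260,260,400)
B=cv2.resize(c["img"][a:b,d:e,::-1],None,fx=2.8,fy=2.8,interpolation=cv2.INTER_CUBIC)
cv2.imwrite("pics/flip4.png",np.hstack([A,B]))
E
```

```text
time: 12.6
ee_pos: [0.6175, -0.0478, 0.223]
eef_rot: [0.923, -0.054, 0.373, 0.084]
ft_force: [0.3, 0.4, -1.1]
width: 0.0498
time: 12.85
ee_pos: [0.6176, -0.0481, 0.2234]
eef_rot: [0.915, -0.127, 0.379, 0.054]
ft_force: [0.5, -0.6, -0.9]
width: 0.0494
t 12.85 pos [ 0.6176 -0.0481  0.2234] z [ 0.679 -0.195 -0.707] y [-0.273 -0.962  0.004] F [ 0.5  -0.56 -0.9 ] w 0.0494
q [ 1.22 -0.36 -1.18  2.15 -0.22  0.38 -1.75]
shift tool units [ 0.227  0.409 -0.712] dist 0.0341
rot units [0.0003 0.0002 0.0021] deg 0.26 rows 0.024020335271920247
shift in target frame [ 0.229  0.408 -0.712]
```

View pics/flip4.png

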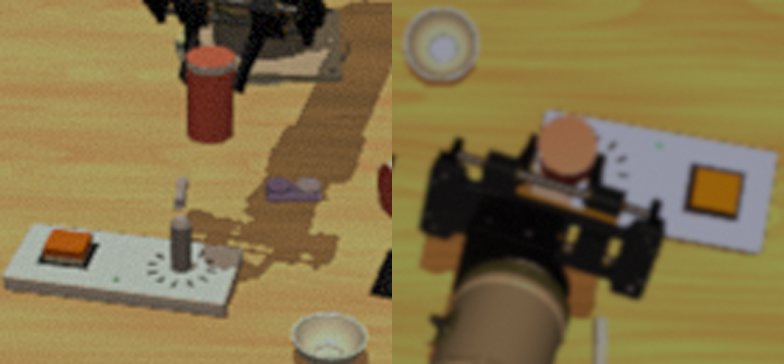

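```bash
cat > cupfit.py <<'E'
import sys
from h import *; from scipy.optimize import least_squares
from bench import read_state
s=read_state();M=R.from_quat(s["eef_rot"]).as_matrix();gp=s["ee_pos"]-.019*M[:,2]
print("grasp pt",gp.round(4))
for n in("top","scene"):
    c=dict(np.load(f"{n}{sys.argv[1]}.npz"));W=cloud(c).reshape(-1,3)
    im=c["img"].reshape(-1,3).astype(int)
    k=(np.hypot(W[:,0]-gp[0],W[:,1]-gp[1])<.045)&(abs(W[:,2]-gp[2])<.08)&(im[:,0]>im[:,2]*1.6)&(im[:,0]>50)
    Q=W[k]
    top=Q[Q[:,2]>np.percentile(Q[:,2],98)-.008]
    print(n,len(Q),"z range",np.percentile(Q[:,2],[1,50,99]).round(4),"top disc mean",top.mean(0).round(4),np.ptp(top,axis=0).round(3))
    S=Q[Q[:,2]<Q[:,2].max()-.012]
    if len(S)>40:
        f=lambda p:np.hypot(S[:,0]-p[0]-p[2]*(S[:,2]-gp[2]),S[:,1]-p[1]-p[3]*(S[:,2]-gp[2]))-.025
        r=least_squares(f,[gp[0],gp[1],0,0],loss='soft_l1',f_scale=.002);print("axis",r.x.round(4),np.median(abs(r.fun)).round(4),len(S))
E
python3 cupfit.py 4
```

```text
grasp pt [ 0.6049 -0.0442  0.237 ]
top 407 z range [0.2095 0.274  0.2785] top disc mean [ 0.6021 -0.0451  0.2743] [0.05  0.063 0.009]
axis [ 0.6038 -0.0448 -0.0056  0.0705] 0.0008 57
scene 552 z range [0.1842 0.2353 0.2749] top disc mean [ 0.604  -0.0428  0.2727] [0.056 0.051 0.011]
axis [ 0.6042 -0.0417  0.002   0.0024] 0.0014 437
```

```bash
python3 g.py 0.632 -0.0795 0.2234 -16 45 -1; python3 -m inch '[[0.2,0.35,0.16,0,0,0],[0.2,0.35,0.16,0,0,0],[0,0,0,0,0,0]]';python3 g.py 0.632 -0.0795 0.13 -16 45 -1
```

```text
t 12.95 pos [ 0.6179 -0.0479  0.2236] z [ 0.68  -0.195 -0.707] y [-0.272 -0.962  0.004] F [ 0.48  0.6  -1.58] w 0.0494
q [ 1.22 -0.36 -1.18  2.15 -0.22  0.38 -1.75]
shift tool units [0.387 0.664 0.398] dist 0.0346
rot units [ 0.0001 -0.      0.0028] deg 0.34 rows 0.03171956896573504
shift in target frame [0.391 0.661 0.398]
time: 13.32
ee_pos: [0.6302, -0.0826, 0.2263]
eef_rot: [0.915, -0.13, 0.379, 0.053]
ft_force: [-0.1, 0.1, -0.7]
width: 0.0494
t 13.32 pos [ 0.6302 -0.0826  0.2263] z [ 0.68  -0.195 -0.707] y [-0.278 -0.961 -0.001] F [-0.06  0.05 -0.73] w 0.0494
q [ 1.28 -0.28 -1.19  2.12 -0.18  0.36 -1.72]
shift tool units [-1.688 -0.085  1.716] dist 0.0963
rot units [ 0.0002 -0.0002 -0.0012] deg 0.14 rows 0.013545184821150767
shift in target frame [-1.687 -0.088  1.717]
```

Descend to TCP z ≈ 0.13 (mouth ≈ 0.092, just above the peg tip) and check.

```bash
python3 -m inch '[[-0.4,-0.02,0.4,0,0,0],[-0.4,-0.02,0.4,0,0,0],[-0.4,-0.02,0.4,0,0,0],[-0.4,-0.02,0.42,0,0,0],[0,0,0,0,0,0]]';python3 g.py 0.632 -0.0795 0.13 -16 45 -1; python3 - <<'E'
from h import *; from bench import camera
c=camera("scene");np.savez("scene5.npz",**c);a,b,d,e=(150,260,230,350)
A=cv2.resize(c["img"][a:b,d:e,::-1],None,fx=3.3,fy=3.3,interpolation=cv2.INTER_CUBIC)
c=camera("top");np.savez("top5.npz",**c);a,b,d,e=(130,240,270,390)
B=cv2.resize(c["img"][a:b,d:e,::-1],None,fx=3.3,fy=3.3,interpolation=cv2.INTER_CUBIC)
cv2.imwrite("pics/over5.png",np.hstack([A,B]))
E
python3 cupfit.py 5
```

```text
time: 13.95
ee_pos: [0.6219, -0.0812, 0.1557]
eef_rot: [0.917, -0.13, 0.373, 0.055]
ft_force: [-0.5, -0.1, -0.7]
width: 0.0494
t 13.95 pos [ 0.6219 -0.0812  0.1557] z [ 0.669 -0.198 -0.716] y [-0.279 -0.96   0.004] F [-0.47 -0.14 -0.68] w 0.0494
q [ 1.46 -0.13 -1.46  2.2   0.44  0.23 -2.29]
shift tool units [-0.283 -0.115  0.621] dist 0.0277
rot units [ 0.0026  0.0063 -0.0001] deg 0.82 rows 0.07652135640900667
shift in target frame [-0.292 -0.111  0.618]
grasp pt [ 0.6098 -0.0771  0.1703]
top 343 z range [0.148  0.2068 0.2121] top disc mean [ 0.607  -0.0783  0.2072] [0.048 0.048 0.01 ]
axis [ 0.6085 -0.0791  0.0071  0.0201] 0.0003 53
scene 550 z range [0.1173 0.1707 0.2088] top disc mean [ 0.6095 -0.0753  0.205 ] [0.061 0.055 0.011]
axis [ 0.6087 -0.0743  0.0157  0.0078] 0.0014 422
```

View pics/over5.png

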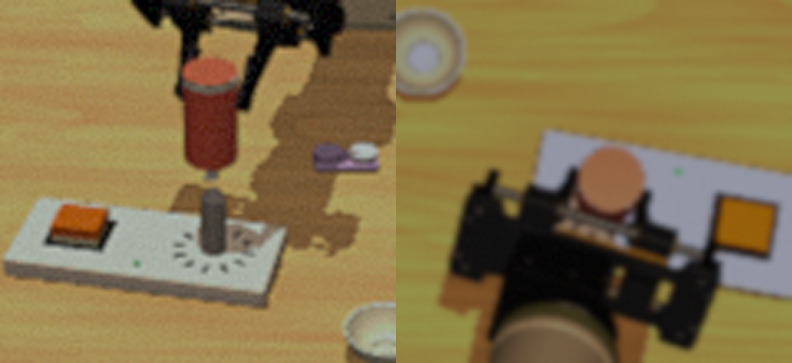

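The scene view shows the cup vertical above the peg. The arm has run into joint 3's limit (−1.46), so I'll fit a kinematic model to my logged poses and choose a better leaning direction.

```bash
cat > kin.py <<'E'
from h import *; from scipy.optimize import least_squares
import itertools
D=[([1.15,.33,-.06,1.46,.02,1.35,-.09],[.2414,-.5761,.1987],[0,.001,-1],[.386,-.922,-.001]),
([1.14,.3,-.06,1.22,.02,1.61,-.08],[.2418,-.577,.3329],[.001,-.003,-1],[.386,-.922,.003]),
([.87,-.09,-.28,1.66,-.02,1.57,-.21],[.3487,-.2775,.3301],[-.001,.001,-1],[.689,-.725,-.002]),
([.65,-.11,-.47,1.67,-.05,1.57,.25],[.4252,-.0967,.3299],[-.002,.001,-1],[.997,.078,-.002]),
([.47,.08,-.75,1.51,.05,1.57,.69],[.4989,.077,.3299],[-.002,0,-1],[.567,.824,-.001]),
([.25,-.49,-.63,2.08,.22,.92,.76],[.4966,.0708,.3313],[.623,-.21,-.754],[.322,.947,.002]),
([.49,.12,-1.21,1.99,.94,.92,.02],[.5995,.1659,.1985],[.62,-.206,-.757],[.32,.947,.004]),
([.37,.26,-1.14,2.15,1.31,.89,-.31],[.5949,.159,.1159],[.674,-.195,-.713],[.274,.962,-.003]),
([.24,.43,-1.04,2.18,1.55,.96,-.53],[.5985,.1622,.0531],[.684,-.196,-.702],[.278,.961,.003]),
([.19,.52,-.98,2.19,1.65,.99,-.62],[.5976,.1629,.0166],[.681,-.195,-.706],[.278,.96,.003]),
([.54,.03,-1.23,2.07,.98,.82,-.01],[.5971,.1606,.2048],[.683,-.196,-.703],[.279,.96,.003]),
([.44,-.34,-.61,2.29,.35,.45,.81],[.5581,-.0285,.2164],[.678,-.196,-.709],[.279,.96,.002]),
([.63,-.19,-.74,2.17,.43,.42,.27],[.617,-.0482,.2214],[.677,-.195,-.709],[.589,.721,.364]),
([1.0,-.25,-1.04,2.15,.15,.38,-1.07],[.6172,-.0484,.2224],[.678,-.195,-.708],[.425,-.682,.595]),
([1.22,-.36,-1.18,2.15,-.22,.38,-1.75],[.6176,-.0481,.2234],[.679,-.195,-.707],[-.273,-.962,.004]),
([1.28,-.28,-1.19,2.12,-.18,.36,-1.72],[.6302,-.0826,.2263],[.68,-.195,-.707],[-.278,-.961,-.001]),
([1.46,-.13,-1.46,2.2,.44,.23,-2.29],[.6219,-.0812,.1557],[.669,-.198,-.716],[-.279,-.96,.004])]
# chain: Rz(s1 q1+o1) Ry(q2) Rz(s3 q3+o3) Ry(q4) Rz(s5 q5+o5) Ry(q6) Rz(s7 q7+o7)
LO=np.array([-2.6,-.5,-1.47,.16,-1.27,.06,-2.6]);HI=np.array([2.6,2.12,1.34,2.42,4.41,2.06,2.6])
def fk(q,p,sg):
    o=p[:7];h,L1,L2,Lt,a1,a2,b1,b2,c0=p[7:16]
    q=np.asarray(q)
    def rz(a):return R.from_euler('z',a)
    def ry(a):return R.from_euler('y',a)
    A=rz(sg[0]*q[0]+o[0]);P=np.array([0,0,h])+A.apply([c0,0,0])
    A=A*ry(q[1]+o[1])*rz(sg[1]*q[2]+o[2]);P=P+A.apply([a1,b1,L1])
    A=A*ry(q[3]+o[3]);P=P+A.apply([a2,b2,0])
    A=A*rz(sg[2]*q[4]+o[4]);P=P+A.apply([0,0,L2])
    A=A*ry(q[5]+o[5])*rz(sg[3]*q[6]+o[6]);P=P+A.apply([0,0,Lt])
    return P,A.as_matrix()
def res(p,sg):
    r=[]
    for q,x,z,y in D:
        P,M=fk(q,p,sg);r+=list((P-x)/.005)+list((M[:,2]-z)/.01)+list((M[:,1]-y)/.01)
    return np.array(r)
if __name__=="__main__":
    best=None
    for sg in itertools.product([1,-1],repeat=4):
      for o7 in(np.pi/2,-np.pi/2):
        p0=np.array([0]*6+[o7]+[.35,.4,.4,.3,0,0,0,0,0.])
        s=least_squares(res,p0,args=(sg,),loss='soft_l1')
        if best is None or s.cost<best[0]: best=(s.cost,sg,s.x);print(s.cost,sg,s.x.round(3))
    np.savez("kin.npz",p=best[2],sg=np.array(best[1]))
    r=res(best[2],best[1]).reshape(-1,9);print((abs(r).max(1)).round(1))
E
python3 kin.py
```

```text
4352.42494395217 (1, 1, 1, 1) [-3.0700e-01 -4.7000e-02  1.5800e-01  5.0000e-02 -6.3000e-02  1.0000e-02
  1.4200e+00  7.7300e-01  6.5000e-01  6.5500e-01  9.4300e-01 -3.4000e-01
  2.1000e-01  2.8238e+01 -2.8233e+01 -1.1200e-01]
2438.9151863776633 (1, 1, 1, 1) [-5.680e-01 -2.000e-03  1.200e-02  2.000e-03 -8.000e-03  1.000e-03
 -1.564e+00  6.660e-01  4.340e-01  6.100e-01  6.750e-01 -3.390e-01
  1.380e-01 -1.396e+00  1.562e+00 -2.300e-02]
2204.6546605740014 (-1, 1, -1, 1) [-0.038 -3.121 -0.038  3.098 -0.     0.026  1.746  0.249 -0.456  0.491
  0.361  0.012  0.025 -3.698  3.654 -0.006]
19.27886572676828 (-1, 1, -1, -1) [ 1.000000e-03  3.143000e+00  1.000000e-03 -3.147000e+00 -2.000000e-03
  7.000000e-03  1.572000e+00  2.550000e-01 -4.650000e-01  4.910000e-01
  3.700000e-01  6.000000e-03  2.100000e-02  2.190711e+03 -2.190752e+03
 -3.000000e-03]
19.27886567254597 (-1, 1, -1, -1) [ 1.00000e-03  3.14300e+00  1.00000e-03 -3.14700e+00 -2.00000e-03
  7.00000e-03  1.57200e+00  2.55000e-01 -4.65000e-01  4.91000e-01
  3.70000e-01  6.00000e-03  2.10000e-02 -3.45839e+02  3.45798e+02
 -3.00000e-03]
19.278865670702697 (-1, -1, 1, -1) [ 1.000e-03  1.000e-03 -1.000e-03  3.137e+00  2.000e-03 -3.135e+00
  1.572e+00  2.550e-01  4.650e-01 -4.910e-01  3.700e-01 -6.000e-03
 -2.100e-02  6.610e-01 -7.020e-01 -3.000e-03]
[1.3 1.3 1.2 1.1 1.8 1.3 1.3 0.5 1.1 0.6 1.  2.4 1.7 0.7 1.7 0.9 1.3]
```

```bash
cat > plan.py <<'E'
from kin import *; from clr import frame
k=np.load("kin.npz");p=k["p"];sg=k["sg"]
peg=np.array([.6183,-.0749])
rng=np.random.default_rng(0)
def solve(X,M,q0):
    def f(q):
        P,A=fk(q,p,sg);rv=R.from_matrix(A.T@M).as_rotvec()
        return np.r_[(P-X)/.001,rv/.002,(q-(LO+HI)/2)/(HI-LO)*.3]
    s=least_squares(f,np.clip(q0,LO+.02,HI-.02),bounds=(LO+.01,HI-.01),max_nfev=80)
    P,A=fk(s.x,p,sg);return s.x,np.linalg.norm(P-X),np.linalg.norm(R.from_matrix(A.T@M).as_rotvec())
def tgt(az,z,th=45):
    M=frame(np.radians(az),np.radians(th),-1)
    g=np.array([peg[0],peg[1],0]);X=g+.019*M[:,2];X[2]=z;return X,M
if __name__=="__main__":
  for az in range(-180,180,20):
    out=[]
    for z in(.06,.21):
        X,M=tgt(az,z);best=None
        for i in range(14):
            q,e,er=solve(X,M,rng.uniform(LO,HI))
            if e<.004 and er<.02:
                m=np.min(np.minimum(q-LO,HI-q))
                if best is None or m>best[0]:best=(m,q)
        out.append((round(best[0],2),best[1].round(2)) if best else None)
    print(az,out)
E
python3 plan.py
```

```text
-180 [(np.float64(0.01), array([-0.06,  1.09,  0.24,  0.79, -0.13,  2.05,  1.7 ])), None]
-160 [(np.float64(0.1), array([-0.21,  1.07,  0.34,  0.87, -0.  ,  1.96,  2.  ])), None]
-140 [(np.float64(0.28), array([-0.43,  1.03,  0.55,  1.04,  0.03,  1.78,  2.3 ])), (np.float64(0.07), array([-0.38,  0.88,  0.49,  0.93,  0.15,  1.99,  2.35]))]
-120 [(np.float64(0.37), array([-0.14,  0.82, -0.16,  1.25,  0.63,  1.69,  2.21])), (np.float64(0.21), array([-0.25,  0.68,  0.01,  1.15,  0.55,  1.85,  2.39]))]
-100 [(np.float64(0.33), array([ 0.05,  0.73, -0.51,  1.49,  0.95,  1.61,  2.27])), (np.float64(0.15), array([ 0.31,  0.67, -0.93,  1.39,  1.08,  1.91,  2.37]))]
-80 [(np.float64(0.25), array([ 0.31,  0.7 , -0.87,  1.72,  1.23,  1.54,  2.35])), (np.float64(0.08), array([ 0.56,  0.66, -1.27,  1.63,  1.28,  1.81,  2.52]))]
-60 [(np.float64(0.1), array([ 0.49,  0.6 , -1.02,  1.95,  1.4 ,  1.33,  2.5 ])), None]
-40 [(np.float64(0.11), array([-1.29,  0.76,  1.22,  2.13, -0.16,  0.23, -2.49])), None]
-20 [(np.float64(0.01), array([-1.16,  0.52,  1.15,  2.25,  4.14,  0.07, -0.03])), (np.float64(0.
[... 655 characters left out ...]
3, -0.45,  1.7 , -0.71,  1.15,  0.19]))]
80 [(np.float64(0.83), array([ 0.87,  0.7 , -0.58,  1.56, -0.44,  1.17,  0.41])), (np.float64(0.69), array([ 0.96,  0.55, -0.72,  1.47, -0.43,  1.37,  0.24]))]
100 [(np.float64(0.61), array([ 0.75,  0.83, -0.56,  1.32, -0.29,  1.45,  0.54])), (np.float64(0.43), array([ 0.97,  0.8 , -0.99,  1.23, -0.11,  1.63,  0.26]))]
120 [(np.float64(0.36), array([ 0.65,  0.96, -0.61,  1.1 , -0.11,  1.7 ,  0.67])), (np.float64(0.16), array([ 0.71,  0.86, -0.77,  1.  , -0.11,  1.9 ,  0.52]))]
140 [(np.float64(0.15), array([ 0.4 ,  1.02, -0.36,  0.92, -0.11,  1.91,  0.97])), None]
160 [(np.float64(0.02), array([ 0.14,  1.07, -0.  ,  0.8 , -0.17,  2.04,  1.34])), None]
```

```bash
python3 -m inch '[[0.5,0,-0.5,0,0,0],[0.5,0,-0.5,0,0,0],[0,0,0,0.056,0,-0.056],[0,0,0,0.056,0,-0.056]]';python3 g.py 0.632 -0.0795 0.2 60 45 -1
```

```text
time: 14.55
ee_pos: [0.621, -0.081, 0.2038]
eef_rot: [0.926, -0.054, 0.372, 0.023]
ft_force: [-0.3, -0.1, -1.8]
width: 0.0498
t 14.55 pos [ 0.621  -0.081   0.2038] z [ 0.687 -0.083 -0.722] y [-0.117 -0.993  0.003] F [-0.29 -0.07 -1.8 ] w 0.0498
q [ 0.75 -0.15 -0.68  2.18 -0.13  0.32 -1.54]
shift tool units [ 0.129 -0.071  0.255] dist 0.0118
rot units [ 0.3899  0.0098 -0.3966] deg 66.74 rows 6.237771825987772
shift in target frame [0.054 0.22  0.188]
```

Joint 3 has come away from its limit (−0.68). Carry on turning.

```bash
python3 -m inch '[[0,0,0,0.056,0.0014,-0.0567],[0,0,0,0.056,0.0014,-0.0567],[0,0,0,0.056,0.0014,-0.0567],[0,0,0,0.056,0.0014,-0.0567],[0,0,0,0.056,0.0014,-0.0567]]';python3 g.py 0.627 -0.058 0.2 60 45 -1
```

```text
time: 15.18
ee_pos: [0.6158, -0.0834, 0.1979]
eef_rot: [0.908, 0.206, 0.354, -0.089]
ft_force: [0.2, 0.1, -1.8]
width: 0.0498
t 15.18 pos [ 0.6158 -0.0834  0.1979] z [ 0.606  0.306 -0.734] y [ 0.436 -0.9   -0.015] F [ 0.17  0.05 -1.75] w 0.0498
q [ 0.51  0.01 -0.14  2.05 -0.86  0.72 -0.19]
shift tool units [ 0.419 -0.449  0.325] dist 0.0278
rot units [ 0.1921  0.016  -0.21  ] deg 34.21 rows 3.1971620718113094
shift in target frame [ 0.524 -0.075  0.45 ]
```

```bash
python3 -m inch '[[0,0,0,0.048,0.004,-0.0525],[0,0,0,0.048,0.004,-0.0525],[0,0,0,0.048,0.004,-0.0525],[0,0,0,0.048,0.004,-0.0525],[0,0,0,0,0,0]]';python3 g.py 0.625 -0.063 0.2 60 45 -1; python3 - <<'E'
from h import *; from bench import camera
c=camera("scene");np.savez("scene6.npz",**c);a,b,d,e=(100,260,190,370)
A=cv2.resize(c["img"][a:b,d:e,::-1],None,fx=2.2,fy=2.2,interpolation=cv2.INTER_CUBIC)
c=camera("top");np.savez("top6.npz",**c);a,b,d,e=(120,280,260,440)
B=cv2.resize(c["img"][a:b,d:e,::-1],None,fx=2.2,fy=2.2,interpolation=cv2.INTER_CUBIC)
cv2.imwrite("pics/over6.png",np.hstack([A,B]))
E
python3 cupfit.py 6
```

```text
time: 15.8
ee_pos: [0.6166, -0.0852, 0.196]
eef_rot: [0.802, 0.458, 0.331, -0.191]
ft_force: [-0.1, 0.7, -1.8]
width: 0.0495
t 15.8 pos [ 0.6166 -0.0852  0.196 ] z [ 0.357  0.61  -0.708] y [ 0.862 -0.507 -0.003] F [-0.06  0.73 -1.78] w 0.0495
q [ 0.58  0.32 -0.1   1.73 -0.82  1.21  0.3 ]
shift tool units [ 0.483 -0.101  0.342] dist 0.024
rot units [ 0.0018  0.0003 -0.0036] deg 0.48 rows 0.044901461110852414
shift in target frame [ 0.484 -0.096  0.343]
grasp pt [ 0.6086 -0.0957  0.2093]
top 393 z range [0.1743 0.2461 0.2505] top disc mean [ 0.6078 -0.0988  0.2466] [0.049 0.06  0.01 ]
axis [ 0.6088 -0.0996  0.0174 -0.0285] 0.0009 52
scene 551 z range [0.1571 0.2117 0.2516] top disc mean [ 0.6083 -0.0973  0.2464] [0.073 0.068 0.048]
axis [ 0.6095 -0.0949 -0.0007 -0.0256] 0.002 550
```

View pics/over6.png

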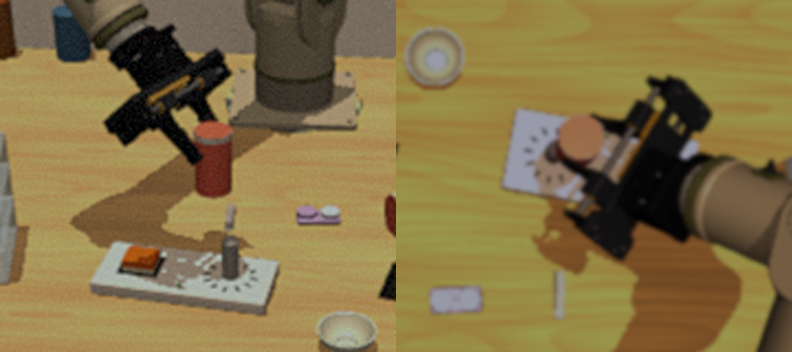

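```bash
python3 g.py 0.626 -0.063 0.19 60 45 -1;python3 -m inch '[[0.2,-0.05,0.22,0,0,0],[0.2,-0.05,0.23,0,0,0],[0,0,0,0,0,0]]'; python3 g.py 0.626 -0.063 0.12 60 45 -1
```

```text
t 15.9 pos [ 0.6153 -0.0841  0.1958] z [ 0.356  0.609 -0.709] y [ 0.861 -0.508 -0.004] F [-0.05  0.72 -1.12] w 0.0495
q [ 0.58  0.31 -0.1   1.73 -0.82  1.2   0.3 ]
shift tool units [ 0.315 -0.037  0.519] dist 0.0243
rot units [ 0.0017  0.0012 -0.0047] deg 0.61 rows 0.057370193306209676
shift in target frame [ 0.314 -0.032  0.52 ]
time: 16.27
ee_pos: [0.623, -0.0592, 0.1937]
eef_rot: [0.802, 0.46, 0.329, -0.192]
ft_force: [-0.2, 0.6, 0.2]
width: 0.0499
t 16.27 pos [ 0.623  -0.0592  0.1937] z [ 0.351  0.61  -0.71 ] y [ 0.864 -0.504 -0.006] F [-0.16  0.63  0.16] w 0.0499
q [ 0.55  0.31 -0.12  1.74 -0.82  1.17  0.28]
shift tool units [-1.329  0.124  1.276] dist 0.0738
rot units [-0.0007  0.0021 -0.0035] deg 0.5 rows 0.04665784783215988
shift in target frame [-1.335  0.112  1.27 ]
```

```bash
python3 -m inch '[[-0.35,0.04,0.33,0,0,0],[-0.35,0.04,0.33,0,0,0],[-0.35,0.03,0.33,0,0,0],[0,0,0,0,0,0]]'; python3 g.py 0.626 -0.063 0.12 60 45 -1; python3 - <<'E'
from h import *; from bench import camera
c=camera("scene");np.savez("scene7.npz",**c);a,b,d,e=(150,250,240,350)
A=cv2.resize(c["img"][a:b,d:e,::-1],None,fx=3.5,fy=3.5,interpolation=cv2.INTER_CUBIC)
c=camera("top");np.savez("top7.npz",**c);a,b,d,e=(130,230,290,400)
B=cv2.resize(c["img"][a:b,d:e,::-1],None,fx=3.5,fy=3.5,interpolation=cv2.INTER_CUBIC)
cv2.imwrite("pics/over7.png",np.hstack([A,B]))
E
python3 cupfit.py 7
```

```text
time: 16.77
ee_pos: [0.6243, -0.0652, 0.1329]
eef_rot: [0.804, 0.458, 0.327, -0.193]
ft_force: [0.1, -0.0, 0.1]
width: 0.0495
t 16.77 pos [ 0.6243 -0.0652  0.1329] z [ 0.349  0.61  -0.711] y [ 0.862 -0.506 -0.011] F [ 0.1  -0.03  0.1 ] w 0.0495
q [ 0.56  0.39 -0.12  1.78 -0.85  1.1   0.37]
shift tool units [-0.177  0.012  0.277] dist 0.0132
rot units [-0.0013  0.0026 -0.0061] deg 0.81 rows 0.07549219802221317
shift in target frame [-0.179  0.009  0.276]
grasp pt [ 0.6188 -0.077   0.1488]
top 344 z range [0.1197 0.1848 0.1893] top disc mean [ 0.6169 -0.0797  0.1852] [0.05  0.059 0.009]
axis [ 0.6183 -0.0811  0.0162 -0.0595] 0.0013 46
scene 528 z range [0.0916 0.1471 0.185 ] top disc mean [ 0.6178 -0.0751  0.1827] [0.072 0.07  0.048]
axis [ 0.6178 -0.0749  0.0129 -0.0198] 0.0021 527
```

View pics/over7.png

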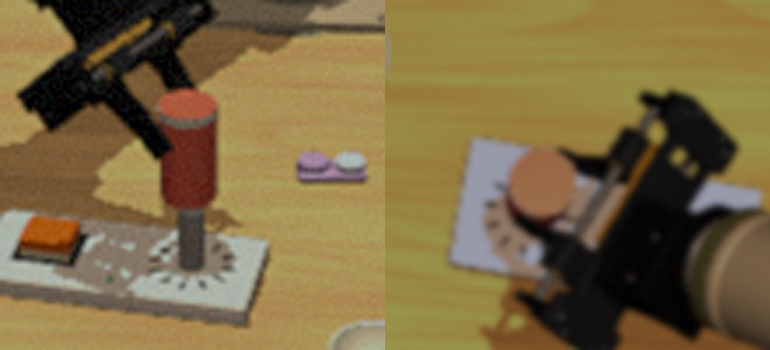

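```bash
python3 g.py 0.6247 -0.0622 0.1 60 45 -1; python3 -m inch '[[-0.2,0,0.25,-0.001,0.002,-0.004],[-0.25,0,0.25,0,0,0],[-0.2,0,0.2,0,0,0],[0,0,0,0,0,0]]'; python3 g.py 0.6247 -0.0622 0.063 60 45 -1
```

```text
t 16.88 pos [ 0.6255 -0.0654  0.1353] z [ 0.352  0.61  -0.711] y [ 0.863 -0.506 -0.007] F [ 0.04  0.65 -0.38] w 0.0496
q [ 0.56  0.38 -0.12  1.78 -0.85  1.1   0.36]
shift tool units [-0.58  -0.05   0.669] dist 0.0355
rot units [-0.0002  0.0023 -0.0048] deg 0.64 rows 0.06022176698238486
shift in target frame [-0.582 -0.056  0.666]
time: 17.38
ee_pos: [0.6254, -0.0639, 0.096]
eef_rot: [0.801, 0.461, 0.331, -0.191]
ft_force: [0.0, -0.1, -0.7]
width: 0.0495
t 17.38 pos [ 0.6254 -0.0639  0.096 ] z [ 0.354  0.611 -0.708] y [ 0.865 -0.502 -0.002] F [ 0.05 -0.07 -0.71] w 0.0495
q [ 0.57  0.44 -0.13  1.8  -0.88  1.04  0.44]
shift tool units [-0.562 -0.035  0.603] dist 0.033
rot units [ 0.0003  0.0005 -0.0013] deg 0.17 rows 0.015935886777914278
shift in target frame [-0.562 -0.037  0.603]
```

No contact so far and the mouth is about 3 cm above the deck. I'll go slowly the rest of the way.

```bash
python3 -m inch '[[-0.16,-0.01,0.17,0,0,0],[-0.14,-0.01,0.15,0,0,0],[-0.12,0,0.13,0,0,0],[0,0,0,0,0,0]]'; python3 g.py 0.6247 -0.0622 0.063 60 45 -1; python3 - <<'E'
from h import *; from bench import camera
c=camera("scene");np.savez("scene8.npz",**c);a,b,d,e=(150,250,240,350)
A=cv2.resize(c["img"][a:b,d:e,::-1],None,fx=3.5,fy=3.5,interpolation=cv2.INTER_CUBIC)
c=camera("top");np.savez("top8.npz",**c);a,b,d,e=(130,230,290,400)
B=cv2.resize(c["img"][a:b,d:e,::-1],None,fx=3.5,fy=3.5,interpolation=cv2.INTER_CUBIC)
cv2.imwrite("pics/over8.png",np.hstack([A,B]))
E
python3 cupfit.py 8
```

```text
time: 17.88
ee_pos: [0.6254, -0.0628, 0.072]
eef_rot: [0.801, 0.461, 0.331, -0.191]
ft_force: [-0.2, 0.4, -0.3]
width: 0.0494
t 17.88 pos [ 0.6254 -0.0628  0.072 ] z [ 0.354  0.611 -0.708] y [ 0.865 -0.502 -0.001] F [-0.2   0.38 -0.31] w 0.0494
q [ 0.57  0.47 -0.14  1.81 -0.89  1.01  0.48]
shift tool units [-0.155 -0.024  0.162] dist 0.009
rot units [ 0.0006  0.0005 -0.0009] deg 0.14 rows 0.013235031349190008
shift in target frame [-0.155 -0.024  0.162]
grasp pt [ 0.6191 -0.0747  0.0862]
top 287 z range [0.049  0.123  0.1274] top disc mean [ 0.6162 -0.0769  0.1233] [0.047 0.046 0.01 ]
scene 486 z range [0.0338 0.0917 0.1278] top disc mean [ 0.6188 -0.0743  0.1229] [0.076 0.071 0.048]
axis [ 0.6187 -0.0733  0.0058 -0.0576] 0.0023 484
```

View pics/over8.png

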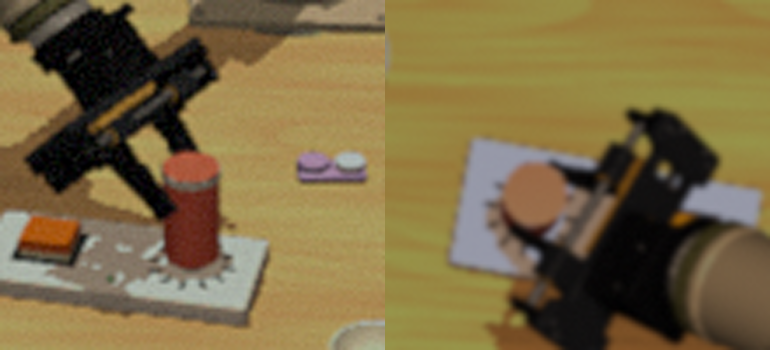

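```bash
python3 -m inch '[[-0.07,0,0.07,0,0,0],[-0.05,0,0.05,0,0,0],[0,0,0,0,0,0]]'; python3 g.py;python3 -m inch '[[-0.018,0,0.018,0,0,0],[-0.018,0,0.018,0,0,0],[0,0,0,0,0,0]]'; python3 g.py
```

```text
time: 18.35
ee_pos: [0.6256, -0.063, 0.0656]
eef_rot: [0.801, 0.461, 0.331, -0.191]
ft_force: [0.2, -0.5, 0.2]
width: 0.0495
t 18.35 pos [ 0.6256 -0.063   0.0656] z [ 0.355  0.611 -0.708] y [ 0.865 -0.502  0.   ] F [ 0.25 -0.49  0.24] w 0.0495
q [ 0.57  0.48 -0.14  1.82 -0.89  1.    0.49]
time: 18.73
ee_pos: [0.6257, -0.063, 0.0638]
eef_rot: [0.801, 0.461, 0.331, -0.191]
ft_force: [-0.7, 0.0, -0.1]
width: 0.0493
t 18.73 pos [ 0.6257 -0.063   0.0638] z [ 0.355  0.611 -0.708] y [ 0.865 -0.502  0.001] F [-0.73  0.   -0.09] w 0.0493
q [ 0.57  0.48 -0.14  1.82 -0.9   1.    0.49]
```

```bash
python3 -m inch '[[-0.018,0,0.018,0,0,0],[0,0,0,0,0,0]]'; python3 -m inch '[[-0.018,0,0.018,0,0,0],[0,0,0,0,0,0]]';python3 -m inch '[[-0.018,0,0.018,0,0,0],[0,0,0,0,0,0]]'; python3 g.py
```

```text
time: 18.98
ee_pos: [0.6257, -0.0631, 0.0627]
eef_rot: [0.801, 0.461, 0.331, -0.191]
ft_force: [0.2, -0.4, -1.1]
width: 0.0499
time: 19.23
ee_pos: [0.6257, -0.0631, 0.0617]
eef_rot: [0.801, 0.461, 0.331, -0.191]
ft_force: [-0.8, 1.0, -0.5]
width: 0.0495
time: 19.48
ee_pos: [0.6257, -0.063, 0.0607]
eef_rot: [0.801, 0.461, 0.331, -0.191]
ft_force: [-0.5, -0.5, -0.1]
width: 0.0497
t 19.48 pos [ 0.6257 -0.063   0.0607] z [ 0.355  0.611 -0.708] y [ 0.865 -0.502  0.   ] F [-0.5  -0.47 -0.1 ] w 0.0497
q [ 0.57  0.49 -0.14  1.82 -0.9   1.    0.5 ]
```

```bash
python3 -m inch '[[-0.018,0,0.018,0,0,0],[0,0,0,0,0,0]]'; python3 -m inch '[[-0.018,0,0.018,0,0,0],[0,0,0,0,0,0]]';python3 -m inch '[[-0.012,0,0.012,0,0,0],[0,0,0,0,0,0]]'|tail -3;
```

```text
time: 19.73
ee_pos: [0.6259, -0.0631, 0.0602]
eef_rot: [0.801, 0.461, 0.332, -0.19]
ft_force: [-2.3, -0.5, 3.5]
width: 0.0494
time: 19.98
ee_pos: [0.6262, -0.063, 0.0601]
eef_rot: [0.8, 0.461, 0.332, -0.191]
ft_force: [-5.8, -2.0, 11.4]
width: 0.0493
eef_rot: [0.8, 0.461, 0.332, -0.191]
ft_force: [-6.0, -1.2, 16.1]
width: 0.0496
```

Rim contact at TCP z = 0.060, as predicted. I'll back off the excess push, check, then let go.

```bash
python3 -m inch '[[0.026,0,-0.026,0,0,0],[0,0,0,0,0,0]]'; python3 - <<'E'
from h import *; from bench import camera
c=camera("scene");np.savez("scene9.npz",**c);a,b,d,e=(150,250,240,350)
A=cv2.resize(c["img"][a:b,d:e,::-1],None,fx=3.5,fy=3.5,interpolation=cv2.INTER_CUBIC)
c=camera("top");np.savez("top9.npz",**c);a,b,d,e=(130,230,290,400)
B=cv2.resize(c["img"][a:b,d:e,::-1],None,fx=3.5,fy=3.5,interpolation=cv2.INTER_CUBIC)
cv2.imwrite("pics/over9.png",np.hstack([A,B]))
E
python3 cupfit.py 9
```

```text
time: 20.48
ee_pos: [0.626, -0.0631, 0.0601]
eef_rot: [0.801, 0.461, 0.332, -0.19]
ft_force: [-3.3, -1.2, 7.5]
width: 0.0493
grasp pt [ 0.6193 -0.0747  0.0736]
top 279 z range [0.0409 0.1109 0.1157] top disc mean [ 0.6167 -0.077   0.1113] [0.045 0.047 0.009]
scene 468 z range [0.0217 0.0784 0.1179] top disc mean [ 0.62   -0.0754  0.1111] [0.066 0.069 0.047]
axis [ 0.6191 -0.0738  0.0044 -0.0637] 0.0023 465
```

View pics/over9.png

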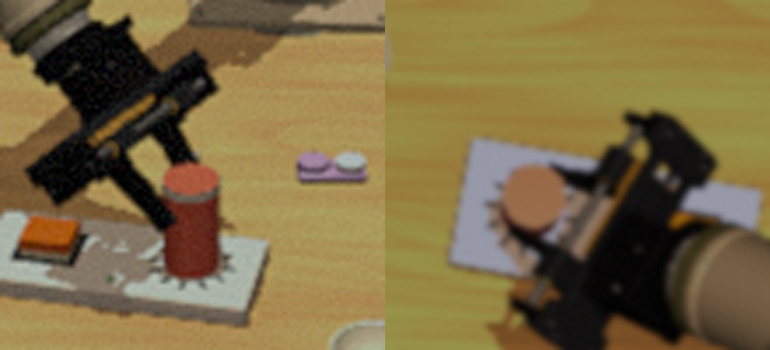

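Seated: base at 0.111–0.112 m, rim on the deck. Easing off and opening.

```bash
python3 -m inch '[[0.012,0,-0.012,0,0,0],[0,0,0,0,0,0]]'|grep ft; python3 -m inch '[[0,0,0,0,0,0],[0,0,0,0,0,0],[0,0,0,0,0,0],[0,0,0,0,0,0],[0,0,0,0,0,0]]' 1; python3 -m inch '[[0,0,-0.2,0,0,0],[0,0,-0.4,0,0,0],[0,0,-0.6,0,0,0],[0,0,-0.8,0,0,0],[0,0,-0.8,0,0,0]]'; python3 g.py 0.598 -0.2035 0.2 80 90 -1; python3 - <<'E'
from h import *; from bench import camera
c=camera("scene");np.savez("scene10.npz",**c);a,b,d,e=(150,250,240,350)
A=cv2.resize(c["img"][a:b,d:e,::-1],None,fx=3.5,fy=3.5,interpolation=cv2.INTER_CUBIC)
c=camera("top");np.savez("top10.npz",**c);a,b,d,e=(130,230,290,400)
B=cv2.resize(c["img"][a:b,d:e,::-1],None,fx=3.5,fy=3.5,interpolation=cv2.INTER_CUBIC)
cv2.imwrite("pics/rel10.png",np.hstack([A,B]))
E
```

```text
ft_force: [-1.0, -0.7, 3.0]
time: 21.45
ee_pos: [0.6257, -0.0631, 0.0602]
eef_rot: [0.801, 0.461, 0.331, -0.191]
ft_force: [0.1, 0.2, -0.5]
width: 0.0855
time: 22.08
ee_pos: [0.5852, -0.133, 0.141]
eef_rot: [0.801, 0.461, 0.331, -0.19]
ft_force: [-0.0, 0.4, 0.5]
width: 0.0868
t 22.07 pos [ 0.5852 -0.133   0.141 ] z [ 0.356  0.61  -0.708] y [ 0.864 -0.503  0.001] F [-0.02  0.42  0.51] w 0.0868
q [ 0.66  0.38 -0.08  1.76 -0.82  1.2   0.46]
shift tool units [ 0.076  1.163 -2.005] dist 0.0928
rot units [ 0.0664 -0.3703 -0.1592] deg 49.01 rows 4.5807562619457425
shift in target frame [-1.679  0.62  -1.475]
```

View pics/rel10.png

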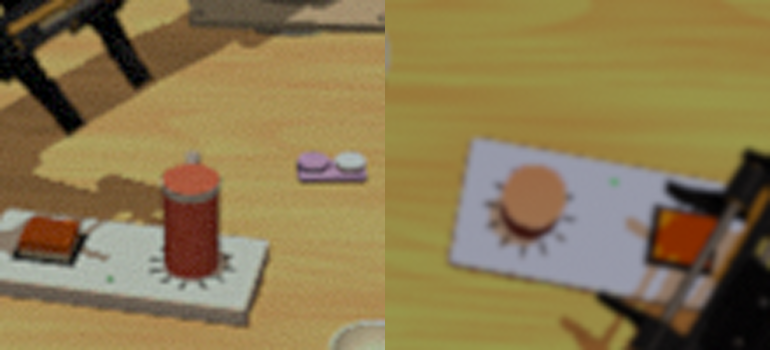

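The cup stands released and seated on the peg. Next: close the fingers, move above the key and point straight down, with the jaw line along the dock's x so the body stays clear of the cup.

```bash
python3 -m inch '[[0.026,0.39,-0.67,0,0,0],[0.026,0.39,-0.67,0,0,0],[0.026,0.39,-0.67,0,0,0]]' -1 20; python3 -m inch '[[0,0,0,0.0133,-0.074,-0.0318],[0,0,0,0.0133,-0.074,-0.0318],[0,0,0,0.0133,-0.074,-0.0318],[0,0,0,0.0133,-0.074,-0.0318],[0,0,0,0.0133,-0.074,-0.0318]]'; python3 -m inch '[[0,0,0,0,0,0]]'; python3 g.py 0.6 -0.2035 0.1 81 90 -1
```

```text
time: 22.55
ee_pos: [0.5991, -0.2024, 0.199]
eef_rot: [0.801, 0.461, 0.331, -0.191]
ft_force: [0.9, 0.0, -0.2]
width: 0.0645
time: 23.18
ee_pos: [0.5995, -0.202, 0.1992]
eef_rot: [0.765, 0.644, -0.001, 0.001]
ft_force: [-0.1, 0.9, -1.0]
width: 0.015
time: 23.3
ee_pos: [0.6008, -0.1967, 0.1985]
eef_rot: [0.763, 0.646, 0.001, -0.001]
ft_force: [-0.5, -0.4, 0.2]
width: 0.0058
t 23.3 pos [ 0.6008 -0.1967  0.1985] z [-0.     0.002 -1.   ] y [ 0.986 -0.164 -0.   ] F [-0.46 -0.39  0.21] w 0.0058
q [ 0.25  0.35 -0.01  1.44  0.    1.35  0.08]
shift tool units [-0.177  0.009  2.463] dist 0.0988
rot units [-0.0002 -0.001  -0.0038] deg 0.47 rows 0.04366997174188176
shift in target frame [-0.172  0.007  2.463]
```

```bash
python3 -m inch '[[-0.08,-0.02,0.8,0,0,0],[-0.08,-0.02,0.8,0,0,0],[-0.02,0,0.8,0,0,0],[0,0,0.8,0,0,0],[0,0,0,0,0,0]]'; python3 g.py 0.599 -0.203 0.05 81 90 -1;python3 - <<'E'
from h import *; from bench import camera
c=camera("scene");np.savez("scene11.npz",**c);a,b,d,e=(160,250,220,330)
A=cv2.resize(c["img"][a:b,d:e,::-1],None,fx=3.5,fy=3.5,interpolation=cv2.INTER_CUBIC)
c=camera("top");np.savez("top11.npz",**c);a,b,d,e=(140,230,310,420)
B=cv2.resize(c["img"][a:b,d:e,::-1],None,fx=3.5,fy=3.5,interpolation=cv2.INTER_CUBIC)
cv2.imwrite("pics/key11.png",np.hstack([A,B]))
E
```

```text
time: 23.92
ee_pos: [0.5938, -0.2089, 0.0679]
eef_rot: [0.766, 0.642, -0.001, -0.003]
ft_force: [-0.4, 0.4, 0.4]
width: 0.0004
t 23.93 pos [ 0.5938 -0.2089  0.0679] z [-0.005  0.004 -1.   ] y [ 0.985 -0.175 -0.006] F [-0.42  0.38  0.4 ] w 0.0004
q [ 0.27  0.44 -0.01  1.59  0.    1.11  0.09]
shift tool units [0.166 0.106 0.446] dist 0.0195
rot units [-0.0028 -0.0013 -0.0089] deg 1.14 rows 0.10608927468701147
shift in target frame [0.165 0.106 0.446]
```

View pics/key11.png

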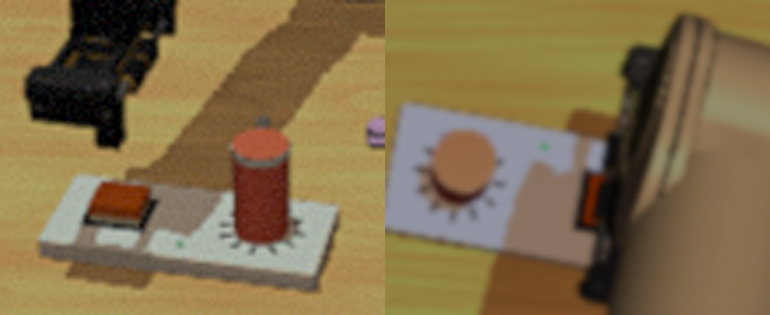

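```bash
python3 g.py 0.599 -0.203 0.045 81 90 -1; python3 -m inch '[[0.08,0.06,0.2,-0.003,-0.001,-0.004],[0.07,0.04,0.2,0,0,0],[0,0,0.15,0,0,0],[0,0,0,0,0,0],[0,0,0,0,0,0]]'; python3 g.py 0.599 -0.203 0.033 81 90 -1
```

```text
t 24.02 pos [ 0.5962 -0.2094  0.0714] z [ 0.     0.002 -1.   ] y [ 0.985 -0.174 -0.   ] F [ 0.44 -0.64 -0.17] w 0.0008
q [ 0.27  0.44 -0.01  1.59  0.    1.11  0.09]
shift tool units [0.167 0.04  0.661] dist 0.0273
rot units [-0.     -0.0009 -0.0087] deg 1.05 rows 0.09773617837156465
shift in target frame [0.168 0.043 0.661]
time: 24.65
ee_pos: [0.6013, -0.2037, 0.0488]
eef_rot: [0.763, 0.646, 0.002, 0.003]
ft_force: [-0.1, -0.4, 0.1]
width: 0.0005
t 24.65 pos [ 0.6013 -0.2037  0.0488] z [ 0.006 -0.002 -1.   ] y [ 0.986 -0.165  0.006] F [-0.07 -0.45  0.13] w 0.0005
q [ 0.26  0.47 -0.01  1.61  0.01  1.06  0.08]
shift tool units [ 0.01  -0.061  0.394] dist 0.0159
rot units [ 0.0028  0.0005 -0.0041] deg 0.6 rows 0.05630006066345918
shift in target frame [ 0.01  -0.059  0.394]
```

```bash
python3 -m inch '[[0,-0.04,0.08,0.0025,0,0],[0,0,0.08,0,0,0],[0,0,0,0,0,0]]'|grep -E "ee_pos|ft"; for i in 1; do python3 -m inch '[[0,0,0.03,0,0,0],[0,0,0,0,0,0]]'|grep -E "ee_pos|ft"; done; python3 -m inch '[[0,0,0.03,0,0,0],[0,0,0,0,0,0]]'|grep -E "ee_pos|ft";python3 -m inch '[[0,0,0.03,0,0,0],[0,0,0,0,0,0]]'|grep -E "ee_pos|ft"
```

```text
ee_pos: [0.5994, -0.2033, 0.0418]
ft_force: [-0.2, 0.9, -0.3]
ee_pos: [0.5996, -0.2033, 0.041]
ft_force: [-0.1, -0.1, 0.9]
ee_pos: [0.5996, -0.2033, 0.0397]
ft_force: [-0.3, 0.1, -0.4]
ee_pos: [0.5995, -0.2033, 0.0385]
ft_force: [0.3, -1.2, -0.6]
```

```bash
python3 -m inch '[[0,0,0.025,0,0,0],[0,0,0,0,0,0],[0,0,0,0,0,0]]'|grep -E "ee_pos|ft";python3 -m inch '[[0,0,0.025,0,0,0],[0,0,0,0,0,0],[0,0,0,0,0,0]]'|grep -E "ee_pos|ft"; python3 - <<'E'
from bench import *; import numpy as np
print(read_state()["ft_force"])
E
```

```text
ee_pos: [0.5996, -0.2033, 0.0376]
ft_force: [0.9, -0.4, -0.1]
ee_pos: [0.5996, -0.2034, 0.0366]
ft_force: [-0.7, -0.9, -0.0]
[-0.70071463 -0.87175514 -0.01145651]
```

No contact force yet at z = 0.0366, so I'll look.

```bash
cat > keyp.py <<'E'
import sys
from h import *; from bench import camera
n=sys.argv[1]
c=camera("scene");np.savez(f"scene{n}.npz",**c);a,b,d,e=(190,240,220,285)
cv2.imwrite(f"pics/key{n}.png",cv2.resize(c["img"][a:b,d:e,::-1],None,fx=10,fy=10,interpolation=cv2.INTER_CUBIC))
E
python3 keyp.py 12
```

```text
(no output)
```

View pics/key12.png

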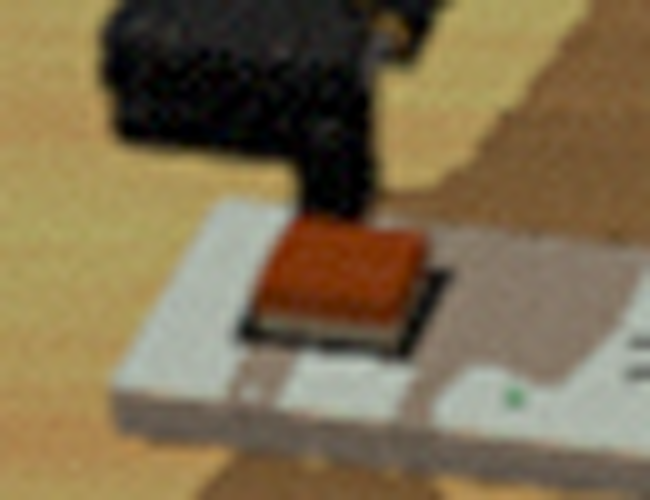

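```bash
python3 - <<'E'
from h import *
from bench import read_state
s=read_state();print(s["ee_pos"],R.from_quat(s["eef_rot"]).as_matrix()[:,2])
c=dict(np.load("scene12.npz"));W=cloud(c)
print("proj tcp",proj(c,s["ee_pos"]),"proj key ctr",proj(c,[.599,-.203,.04]))
for v in range(198,228):
    print(v,[tuple(W[v,u].round(3)) for u in(252,254,256)], c["img"][v,254])
E
```

```text
[ 0.59966006 -0.20334907  0.03661703] [ 3.50858611e-04 -9.34878311e-04 -9.99999501e-01]
proj tcp [[253.13962068 216.15397949]] proj key ctr [[253.22522943 215.13625472]]
198 [(np.float64(0.7), np.float64(-0.186), np.float64(0.165)), (np.float64(0.703), np.float64(-0.18), np.float64(0.167)), (np.float64(0.686), np.float64(-0.177), np.float64(0.157))] [0 0 6]
199 [(np.float64(0.695), np.float64(-0.187), np.float64(0.159)), (np.float64(0.694), np.float64(-0.181), np.float64(0.158)), (np.float64(nan), np.float64(nan), np.float64(nan))] [ 4 10  3]
200 [(np.float64(0.695), np.float64(-0.187), np.float64(0.155)), (np.float64(0.697), np.float64(-0.181), np.float64(0.157)), (np.float64(0.691), np.float64(-0.176), np.float64(0.153))] [ 9  7 11]
201 [(np.float64(0.7), np.float64(-0.187), np.float64(0.155)), (np.float64(0.695), np.float64(-0.182), np.float64(0.152)), (np.float64(0.685), np.float64(-0.178), np.float64(0.146))] [0 4 4]
202 [(np.float64(0.691), np.float64(-0.188), np.float64(0.146)), (np.float64(nan), np.float64(nan), np.float64(nan)), (np.float64(0.69), np.float64(-0.177), np.floa
[... 4220 characters left out ...]
loat64(-0.198), np.float64(0.023)), (np.float64(0.619), np.float64(-0.193), np.float64(0.02))] [47 43 39]
225 [(np.float64(0.626), np.float64(-0.204), np.float64(0.021)), (np.float64(0.623), np.float64(-0.198), np.float64(0.02)), (np.float64(0.62), np.float64(-0.193), np.float64(0.018))] [111 118 110]
226 [(np.float64(0.625), np.float64(-0.204), np.float64(0.017)), (np.float64(0.633), np.float64(-0.197), np.float64(0.022)), (np.float64(0.632), np.float64(-0.191), np.float64(0.022))] [175 184 174]
227 [(np.float64(0.633), np.float64(-0.203), np.float64(0.018)), (np.float64(0.633), np.float64(-0.197), np.float64(0.019)), (np.float64(0.641), np.float64(-0.189), np.float64(0.025))] [173 182 172]
```

The finger's lower end appears at (253,212), z ≈ 0.055, so it is still about 15 mm above the key top (253,216). The closed fingers end short of the reported TCP, so I'll keep lowering and watch the force.

```bash
python3 -m inch '[[0,0,0.06,0,0,0],[0,0,0.06,0,0,0],[0,0,0,0,0,0]]'|grep -E "ee_pos|ft";python3 -m inch '[[0,0,0.05,0,0,0],[0,0,0.05,0,0,0],[0,0,0,0,0,0]]'|grep -E "ee_pos|ft"; python3 -m inch '[[0,0,0.03,0,0,0],[0,0,0,0,0,0]]'|grep -E "ee_pos|ft"; python3 keyp.py 13
```

```text
ee_pos: [0.5994, -0.2033, 0.0314]
ft_force: [0.1, 0.4, 1.2]
ee_pos: [0.5995, -0.2033, 0.0276]
ft_force: [-0.5, 0.1, 0.2]
ee_pos: [0.5996, -0.2033, 0.0265]
ft_force: [0.8, 0.7, -0.9]
```

View pics/key13.png

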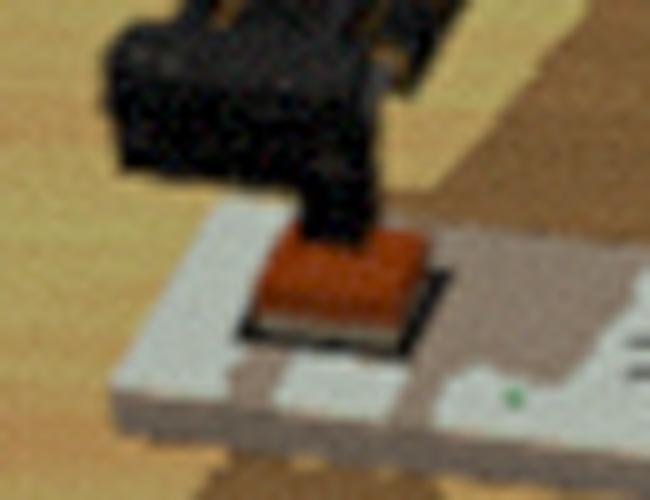

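```bash
python3 -m inch '[[0,0,0.04,0,0,0],[0,0,0,0,0,0],[0,0,0,0,0,0]]'|grep -E "ee_pos|ft";python3 -m inch '[[0,0,0.03,0,0,0],[0,0,0,0,0,0]]'|grep -E "ee_pos|ft"; python3 -m inch '[[0,0,0.03,0,0,0],[0,0,0,0,0,0]]'|grep -E "ee_pos|ft"
```

```text
ee_pos: [0.5996, -0.2033, 0.025]
ft_force: [0.3, -0.5, 0.4]
ee_pos: [0.5996, -0.2033, 0.0237]
ft_force: [0.5, 0.1, -0.7]
ee_pos: [0.5996, -0.2033, 0.0225]
ft_force: [0.4, 0.6, 0.1]
```

```bash
python3 -m inch '[[0,0,0.02,0,0,0],[0,0,0,0,0,0]]'|grep -E "ee_pos|ft"; python3 -m inch '[[0,0,0.02,0,0,0],[0,0,0,0,0,0]]'|grep -E "ee_pos|ft";python3 g.py; python3 keyp.py 14
```

```text
ee_pos: [0.5996, -0.2033, 0.0217]
ft_force: [-0.2, -1.2, -0.3]
ee_pos: [0.5995, -0.2034, 0.0209]
ft_force: [0.3, 0.0, 0.1]
t 29.0 pos [ 0.5995 -0.2034  0.0209] z [ 0.    -0.001 -1.   ] y [ 0.986 -0.165  0.   ] F [0.27 0.   0.09] w 0.0003
q [ 0.27  0.5  -0.01  1.62  0.01  1.02  0.08]
```

View pics/key14.png

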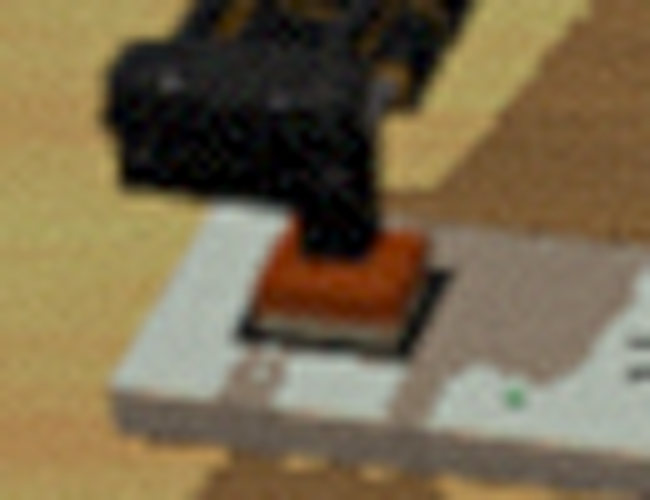

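```bash
python3 -m inch '[[0,0,0.025,0,0,0],[0,0,0,0,0,0]]'|grep -E "ee_pos|ft"; python3 -m inch '[[0,0,0.025,0,0,0],[0,0,0,0,0,0]]'|grep -E "ee_pos|ft"; python3 -m inch '[[0,0,0.025,0,0,0],[0,0,0,0,0,0]]'|grep -E "ee_pos|ft"
```

```text
ee_pos: [0.5995, -0.2034, 0.0199]
ft_force: [-0.4, -0.6, -0.2]
ee_pos: [0.5996, -0.2033, 0.0189]
ft_force: [-0.5, -1.1, -0.3]
ee_pos: [0.5996, -0.2033, 0.0179]
ft_force: [0.2, -0.6, -0.6]
```

```bash
python3 -m inch '[[0,0,0.025,0,0,0],[0,0,0,0,0,0]]'|grep -E "ee_pos|ft"; python3 -m inch '[[0,0,0.025,0,0,0],[0,0,0,0,0,0]]'|grep -E "ee_pos|ft"; python3 keyp.py 15;python3 - <<'E'
from h import *
from bench import camera
c=camera("top");W=cloud(c)
cv2.imwrite("pics/top15.png",cv2.resize(c["img"][130:250,290:450,::-1],None,fx=4.5,fy=4.5,interpolation=cv2.INTER_CUBIC))
c=dict(np.load("scene15.npz"));W=cloud(c)
for v in range(208,224):print(v,W[v,253].round(3),c["img"][v,253])
E
```

```text
ee_pos: [0.5997, -0.2034, 0.0172]
ft_force: [-0.3, 0.3, 2.5]
ee_pos: [0.5997, -0.2034, 0.0161]
ft_force: [-1.1, -0.4, 3.6]
208 [ 0.692 -0.186  0.126] [35 35 35]
209 [ 0.689 -0.187  0.121] [38 35 37]
210 [ 0.69  -0.187  0.118] [5 0 0]
211 [ 0.689 -0.187  0.114] [0 1 0]
212 [ 0.69  -0.187  0.112] [0 0 0]
213 [ 0.692 -0.187  0.109] [0 0 1]
214 [ 0.608 -0.202  0.05 ] [0 0 0]
215 [ 0.611 -0.202  0.048] [0 1 0]
216 [ 0.608 -0.202  0.043] [22 19 21]
217 [ 0.609 -0.202  0.039] [74 26  4]
218 [ 0.612 -0.202  0.038] [121  52   9]
219 [ 0.615 -0.202  0.037] [120  48  14]
220 [ 0.619 -0.201  0.035] [98 41  9]
221 [ 0.621 -0.201  0.033] [94 43 10]
222 [ 0.617 -0.202  0.026] [103  72  52]
223 [ 0.623 -0.201  0.027] [83 79 60]
```

View pics/key15.png

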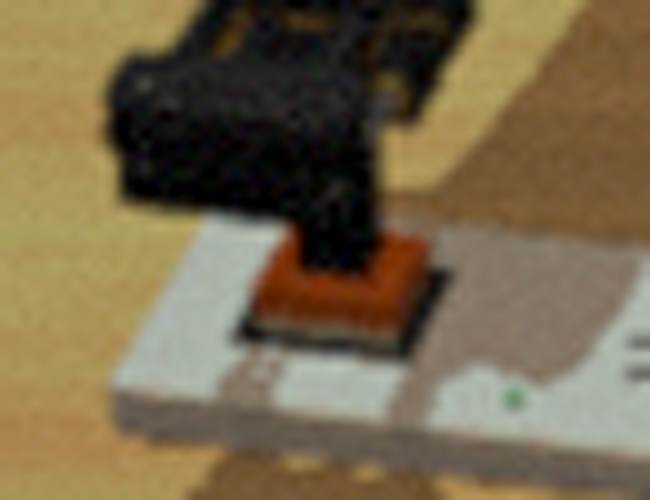

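Contact at TCP z ≈ 0.0172 (force 2.5–3.6 N), so half-way is expected near TCP z ≈ 0.010 at about 5.8 N.

```bash
for r in 1; do python3 -m inch '[[0,0,0.025,0,0,0],[0,0,0,0,0,0]]'|grep -E "ee_pos|ft"; done; python3 -m inch '[[0,0,0.025,0,0,0],[0,0,0,0,0,0]]'|grep -E "ee_pos|ft"; python3 -m inch '[[0,0,0.025,0,0,0],[0,0,0,0,0,0]]'|grep -E "ee_pos|ft"; python3 -m inch '[[0,0,0.025,0,0,0],[0,0,0,0,0,0]]'|grep -E "ee_pos|ft"; python3 -m inch '[[0,0,0.025,0,0,0],[0,0,0,0,0,0]]'|grep -E "ee_pos|ft"; python3 keyp.py 16
```

```text
ee_pos: [0.5997, -0.2034, 0.015]
ft_force: [-0.7, 0.2, 3.9]
ee_pos: [0.5998, -0.2034, 0.014]
ft_force: [-1.2, -0.1, 5.1]
ee_pos: [0.5997, -0.2034, 0.013]
ft_force: [-0.5, 0.6, 4.1]
ee_pos: [0.5997, -0.2034, 0.012]
ft_force: [-0.9, 0.3, 4.3]
ee_pos: [0.5997, -0.2034, 0.0111]
ft_force: [-0.6, -0.3, 5.7]
```

View pics/key16.png

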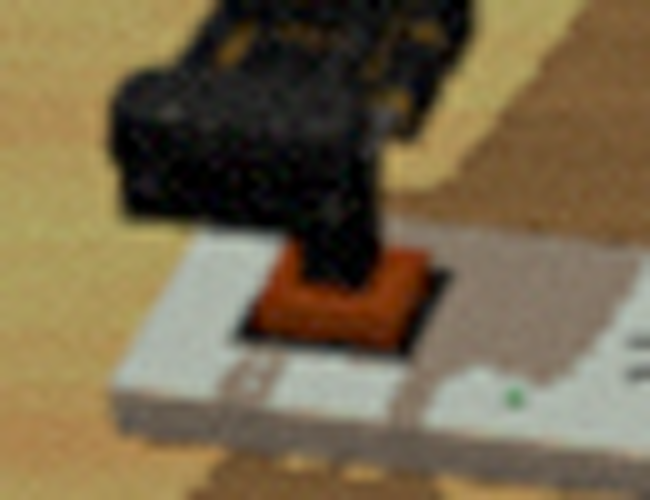

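The pale band is almost gone. 0.6 mm more, then hold and average the force.

```bash
python3 -m inch '[[0,0,0.016,0,0,0],[0,0,0,0,0,0]]'|grep -E "ee_pos|ft"; for i in 1 2 3 4 5 6 7 8; do python3 -m inch '[[0,0,0,0,0,0]]'|grep -E "ee_pos|ft"|tr '\n' ' '; done; python3 keyp.py 17; python3 - <<'E'
from h import *
for n in(11,17):
    W=cloud(dict(np.load(f"scene{n}.npz"))).reshape(-1,3);im=np.load(f"scene{n}.npz")["img"].reshape(-1,3).astype(int)
    k=(np.hypot(W[:,0]-.603,W[:,1]+.201)<.022)&(im[:,0]>im[:,2]*3)&(im[:,0]>60)&(W[:,2]<.05)&(W[:,0]<.612)
    print(n,k.sum(),"key top z median",np.median(W[k,2]).round(4))
E
```

```text
ee_pos: [0.5997, -0.2034, 0.0105]
ft_force: [-1.2, 0.0, 4.8]
ee_pos: [0.5997, -0.2033, 0.0105] ft_force: [-1.7, -0.1, 5.3] ee_pos: [0.5997, -0.2034, 0.0105] ft_force: [-1.1, 0.4, 5.1] ee_pos: [0.5997, -0.2034, 0.0105] ft_force: [-0.6, 0.3, 6.0] ee_pos: [0.5998, -0.2034, 0.0105] ft_force: [-0.6, 0.2, 4.9] ee_pos: [0.5997, -0.2034, 0.0105] ft_force: [-1.5, -0.8, 4.7] ee_pos: [0.5997, -0.2034, 0.0105] ft_force: [-1.3, -0.2, 5.7] ee_pos: [0.5997, -0.2034, 0.0105] ft_force: [-1.0, 0.7, 5.4] ee_pos: [0.5997, -0.2034, 0.0105] ft_force: [-0.6, 0.6, 5.3] 11 69 key top z median 0.0376
17 37 key top z median 0.0308
```

View pics/key17.png

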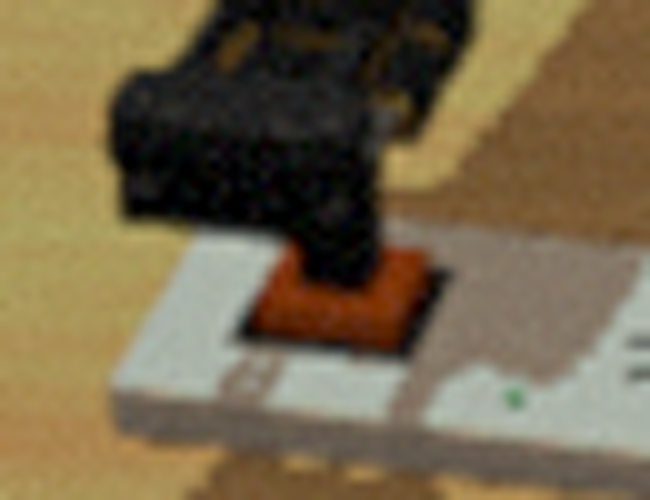

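Visual travel is 6.8 mm, kinematic 6.7–7.4 mm, and the force (about 5.3 N) implies about 6 mm. I'll nudge 0.3 mm and hold over 2 s.

```bash
python3 -m inch '[[0,0,0.008,0,0,0],[0,0,0,0,0,0]]'|grep -E "ee_pos|ft"; for i in 1 2 3 4 5 6 7 8 9 10 11 12 13 14 15 16 17 18 19 20; do python3 -m inch '[[0,0,0,0,0,0]]'|grep -E "ft"; done | awk -F'[ ,\\]]+' '{s+=$4;n++}END{print "meanFz",s/n,n}'; python3 g.py; python3 keyp.py 18; python3 - <<'E'
from h import *; from bench import camera
W=cloud(dict(np.load(f"scene18.npz"))).reshape(-1,3);im=np.load(f"scene18.npz")["img"].reshape(-1,3).astype(int)
k=(np.hypot(W[:,0]-.603,W[:,1]+.201)<.022)&(im[:,0]>im[:,2]*3)&(im[:,0]>60)&(W[:,2]<.05)&(W[:,0]<.612)
print("key top",np.median(W[k,2]).round(4))
A=np.load("scene18.npz")["img"][150:290,220:530,::-1]
cv2.imwrite("pics/final.png",cv2.resize(A,None,fx=2.5,fy=2.5,interpolation=cv2.INTER_CUBIC))
E
```

```text
ee_pos: [0.5998, -0.2034, 0.0102]
ft_force: [-0.8, 1.0, 5.0]
meanFz 5.585 20
t 35.75 pos [ 0.5997 -0.2034  0.0102] z [ 0.001 -0.001 -1.   ] y [ 0.986 -0.165  0.001] F [-1.42  0.41  5.39] w 0.0004
q [ 0.27  0.51 -0.01  1.63  0.01  1.    0.08]
key top 0.0311
```

View pics/final.png

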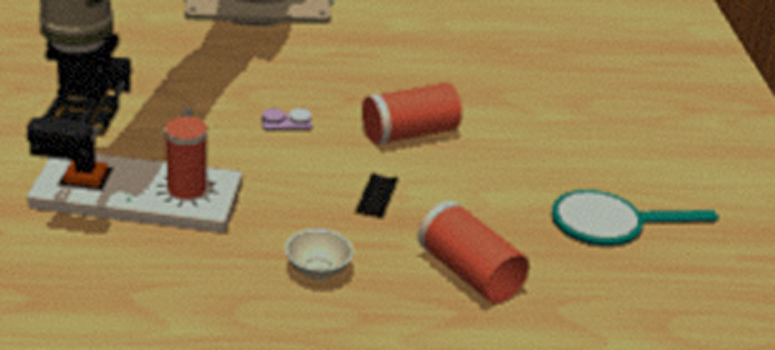

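View pics/key18.png

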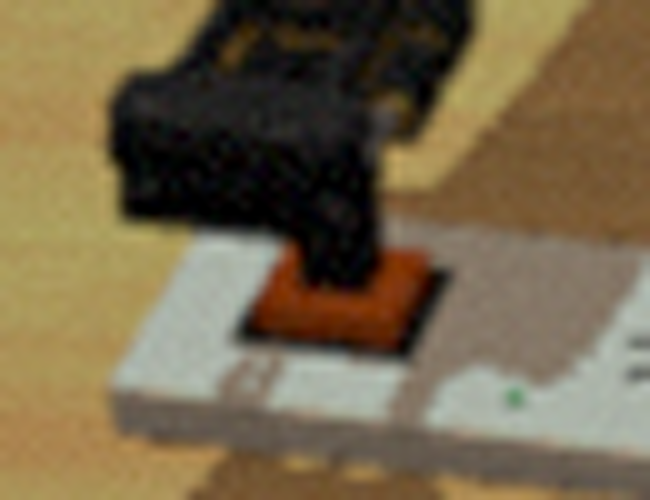

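The band is out of sight, mean force is 5.6 N over 2.5 s (5.8 N expected at half-way), and the cup is seated with the bystanders in place. Handing in.

```bash
python3 -c "
from bench import close_job,read_state
print(close_job()); "
```

```text
the job is handed in; nothing more can be done
None
```

The coral tumbler is upside down on the dryer's peg and released. The orange key is being held at about half-way, and I handed the job in at about 36 s of the 61 s allowed.

**Tumbler:** I gripped the smallest of the three coral cups on its drain rest, rolled it mouth-down and lowered it until its rim met the deck. The push peaked at about 16 N. I eased it to 3 N before opening the fingers. The base then read 0.111–0.112 m high, which matches a fully seated cup, and it stood upright in the later pictures.

**Key:** It was held for about 3.5 s before hand-in.
- **Force:** it averaged 5.6 N over the last 2.5 s, against the 5.8 N expected at half-way.
- **Travel:** 6.5–6.8 mm from the images and about 7–7.5 mm from the arm position, against 7 mm at half-way. The force reading suggests slightly less, about 6.5 mm. I take the small disagreement as noise.
- **Pale band:** it is out of sight, and the key is not bottomed.

**Surroundings:** The lens case, mirror and ring bowl are where they were in the last picture. The clipper was outside that final crop. It was in place in the view taken before the cup was lowered, and nothing passed near it afterwards.

**What did not go as expected:**
- My first descent over the peg ran into joint 3's limit. I backed up, turned the tool to another side and came down again.
- The closed fingers end about 20 mm short of the reported tool point, so I found the key by touch and picture instead of by the given height.
- The two cameras disagreed by about 5 mm, so I used their average.

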